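# Rack the test panels and lock the keeper

### The job

With the T-handled key in the knob's recess, swing the keeper arm fully open, then stand every test panel from the paper sheet on its short edge in the slotted rack, one to a slot and fully down. With the key again, turn the keeper back over the panels to its stop, and put the key back upright in its holder. Leave the flasks and the spool alone.

Things in the scene. Friction and masses are not known exactly. Their poses are not given: they have to be found in the camera images.
- panel1: black flat test panel 90 x 60 x 8 mm, 80 g, one of two to four (some may be absent), at the start flat on the bench (the paper under it has no thickness). Origin at its centre; x along the 90 mm, y along the 60 mm, z through the 8 mm. Faces and ends are alike. It can be held across its 60 mm width with the tool slanting 45 deg along its length: the pads then reach its sides low at the bench.
- panel2: black flat test panel 90 x 60 x 8 mm, 80 g, one of two to four (some may be absent), at the start flat on the bench (the paper under it has no thickness). Origin at its centre; x along the 90 mm, y along the 60 mm, z through the 8 mm. Faces and ends are alike. It can be held across its 60 mm width with the tool slanting 45 deg along its length: the pads then reach its sides low at the bench.
- panel3: black flat test panel 90 x 60 x 8 mm, 80 g, one of two to four (some may be absent), at the start flat on the bench (the paper under it has no thickness). Origin at its centre; x along the 90 mm, y along the 60 mm, z through the 8 mm. Faces and ends are alike. It can be held across its 60 mm width with the tool slanting 45 deg along its length: the pads then reach its sides low at the bench.
- panel4: black flat test panel 90 x 60 x 8 mm, 80 g, one of two to four (some may be absent), at the start flat on the bench (the paper under it has no thickness). Origin at its centre; x along the 90 mm, y along the 60 mm, z through the 8 mm. Faces and ends are alike. It can be held across its 60 mm width with the tool slanting 45 deg along its length: the pads then reach its sides low at the bench.
- rack: fixed slotted rack on the bench: a row of five grey roofed dividers, four slots between them. Origin on the bench under the middle of the row, z up, x along the row towards the post (the robot's left). The row is 74 mm wide. The keeper's post (34 mm square, 104 mm high) stands at x = +115 mm. A foot plate 10 mm high spans x -100 to +150 mm.
- slot1 (a point): floor centre of slot 1 (1 farthest from the post, 4 nearest; pitch 34 mm), 10 mm above the bench; axes as the rack's. Slot 12 mm wide (x), 66 mm long (y), ends closed up to 30 mm above the bench, sides upright to 34 mm, then a V mouth widening to 34 mm at 45 mm guides a panel in. A seated panel's centre is 45 mm above this point, faces square to x; it may lean 0.15 rad.
- slot2 (a point): floor centre of slot 2 (1 farthest from the post, 4 nearest; pitch 34 mm), 10 mm above the bench; axes as the rack's. Slot 12 mm wide (x), 66 mm long (y), ends closed up to 30 mm above the bench, sides upright to 34 mm, then a V mouth widening to 34 mm at 45 mm guides a panel in. A seated panel's centre is 45 mm above this point, faces square to x; it may lean 0.15 rad.
- slot3 (a point): floor centre of slot 3 (1 farthest from the post, 4 nearest; pitch 34 mm), 10 mm above the bench; axes as the rack's. Slot 12 mm wide (x), 66 mm long (y), ends closed up to 30 mm above the bench, sides upright to 34 mm, then a V mouth widening to 34 mm at 45 mm guides a panel in. A seated panel's centre is 45 mm above this point, faces square to x; it may lean 0.15 rad.
- slot4 (a point): floor centre of slot 4 (1 farthest from the post, 4 nearest; pitch 34 mm), 10 mm above the bench; axes as the rack's. Slot 12 mm wide (x), 66 mm long (y), ends closed up to 30 mm above the bench, sides upright to 34 mm, then a V mouth widening to 34 mm at 45 mm guides a panel in. A seated panel's centre is 45 mm above this point, faces square to x; it may lean 0.15 rad.
- keeper (a joint): angle of the keeper (steel knob with an arm, on top of the post), rad: 0 fully open (arm to the rack's -y side), growing clockwise seen from above to the stop at 1.571 (arm over the slots, along the rack's -x). Starts at 1.25 to 1.57 over the empty slots, stays where left, takes 0.08 N m. The arm is 14 mm wide, 200 mm long from the axis, 107 to 115 mm above the bench: 7 mm clear of seated panels.
- keeper_recess (a point): centre of the mouth of the recess in the top of the keeper's knob (44 mm square), on the turning axis, 127 mm above the bench, open upward: a slot 24 mm long, 8 mm wide, 14 mm deep. The frame turns with the knob: x along the slot's length, -y along the arm, z up.
- keeper_end (a point): free end of the keeper's arm, 200 mm from the axis, 111 mm above the bench.
- key: T-handled key, 150 g, 100 mm tall, upright in its holder. Origin at the centre of its tip, z up the shank. Tip: flat blade 20 (x) x 5 (y) x 16 mm tall; shank 14 mm thick; flange 42 mm across at 50 to 56 mm; handle: black bar 80 (x) x 20 (y) x 24 mm tall, centred 88 mm above the tip. Turned half round it fits the recess too; blade and recess have 0.15 to 0.2 rad of play each way.
- holder: fixed grey block 56 x 56 x 55 mm high with a square pocket of 30 x 30 mm, open at the top and down to the bench. Origin under its centre, z up. The key hangs in it by its flange, tip 5 mm above the bench; any yaw of the key will do.
- flask1: bystander: capped conical flask, 76 mm across, 117 mm tall, origin at its underside.
- flask2: bystander: the same kind of flask.
- spool: bystander: upright spool of fibre, 104 mm across, 210 mm tall, origin at its underside.

How it is judged:
By the outcome, as a careful person would: the job done as asked, in the order asked, and still so for the second after the job is handed in, with the robot touching nothing.
Of panel1, panel2, panel3, panel4 only 2 to 4 are there at a start; the rules pass over those that are not, and their reading is None.
At some moment in a run one of panel1, panel2, panel3, panel4 may be knocked a few centimetres aside while the robot is not near it.
It also fails if it takes over 210 s, if anything falls off the work surface, if the arm or the gripper's body presses on something with over 40 N, if the wrist force passes 120 N, or if a joint passes its speed limit or range.

### The arm

A 6-joint arm with a two-finger parallel gripper is mounted at the origin on the work surface. World frame = base frame: x ahead of the robot, y to its left, z up, the work surface at z = 0. Lengths are in m, angles in rad, forces in N, time in s.
With the tool pointing down it reaches from about 0.35 to 0.775 m from the base axis. Payload 7.3 kg.
Tool frame: the origin (TCP) lies on the centre line of the jaws, within the pads' length; the fingertips stand 17 mm ahead of it and the grasp point (between the pads) lies 2 mm behind it; z points along the fingers, y is the line along which they close (so a half turn about z gives the same grasp; the last joint's range is limited). The gripper opens to 92 mm and grips with 3 to 60 N. Pads are 19 mm wide; open, the fingers measure 130 mm over their backs; the gripper's body (75 mm by 190 mm) begins 47 mm behind the grasp point.
Start: joints at [-1.414, 0.342, 1.524, -0, 1.275, -0.146], TCP at [0.157, -0.501, 0.244] pointing down, gripper open.
Joint ranges: [-2.53, 2.53], [-0.77, 2.02], [0.04, 2.7], [-1, 4.14], [0.28, 2.66], [-3.11, 3.11]. Speed limits (rad/s): [2.57, 2.57, 3.14, 3.14, 3.14, 3.14].

### API

Orientations are given as a rotation vector (axis times angle).
In Python, from station import bot, vision gives the robot as it stands.
- The arm moves only by the shell command python3 -m jog 'ROWS' [OPENING] [FORCE]. ROWS is JSON, one flat list of numbers, 6 for each row, row after row: the shift along the tool's x, y, z in cm, then the turn, a rotation vector about the tool's x, y, z in rad. In form: [tx, ty, tz, ax, ay, az, tx, ty, tz, ax, ay, az, ...]. A call has 1 to 5 rows; each row shifts and turns the commanded pose from where the row before left it, along the tool's axes as they then stand; what a row does not reach is not made up. A row lasts 1/8 s, in which the tool goes at most 62.5 mm and 10.7 degrees, less where a joint would pass 70% of its speed; a pose out of reach is approached as far as the arm can. A call with a gripper value outside its range is refused whole. OPENING is the opening, from 0 (shut) to 1 (fully open), set as the call begins (- or left out, the last holds). The fingers move at their own pace and stop on an object; FORCE is the grip in N (left out, the last holds). Time passes only in rows, so rows that do not move let the fingers close. It gives the time, the measured TCP pose, the force, the opening and the grip force at its end, in the units of the state.
- bot.read_state(): the state, without advancing time (a new reading comes with each control period).
- vision.read_camera(name): name is "scene" or "side" or "wrist"; returns (picture, depth): 420x560x3 uint8, red, green, blue; 420x560 float32, m along the optical axis (not along the pixel's ray), 0 where there is no reading.
- vision.get_calibration(name): a dict with "mtx" (3x3 intrinsics, pixels), "k1" (the pictures are not rectified: a ray, as slopes to the right and down, at radius r is drawn at 1 + k1 r^2 times it, then the intrinsics apply), "R" (3x3) and "t" (3): a world point X has camera coordinates R X + t. Camera axes: x right, y down, z forward; pixel columns grow to the right and rows downward; lengths in m; the calibration is good to about 2 mm. A picture is of the moment at which its call begins: read the wrist's pose just before it. get_calibration takes no time and is no camera call; for the wrist camera it gives the pose at the moment of the call.
- bot.close_job(): hands the job in; it is judged then, once.
The state is a dict: "time": time; "qpos": joint angles; "qd": joint speeds; "joint_torque": joint torques, N m; "eef_pos": TCP position; "tcp_rot": TCP orientation; "force": force on the tool from outside, world axes, zero at the start; "ft_torque": the same for the moment, N m; "finger_gap": opening from 0.0 (shut) to 1.0 (fully open); "gripper_force": force on a finger pad.
Only numpy, scipy, OpenCV 4.12 (cv2) and the standard library are available. Lean on these libraries where they do the work, as an engineer would, in place of code of your own. Each camera call takes 0.05 s, during which the arm holds its last target. There are 200 camera calls.

## Working session

There is one attempt and no reset: what is moved stays moved. The work goes in short steps, Python scripts to look and compute and a shell command to move; the robot and the scene stay as the last step left them, time stands still between calls to the robot, and variables do not carry over. Pictures are saved under pics/ and viewed, at most 14 in all, crops included, and the job is handed in when it is done.

```bash
ls; mkdir -p pics
cat > h.py <<'E'
import numpy as np, cv2, json
from scipy.spatial.transform import Rotation as R
from station import bot, vision
def snap(n,f):
    c=vision.get_calibration(n); im,d=vision.read_camera(n)
    cv2.imwrite(f'pics/{f}.png',im[:,:,::-1]); np.savez(f'pics/{f}.npz',im=im,d=d,**{k:np.array(v) for k,v in c.items()})
def load(f): return np.load(f'pics/{f}.npz')
def ray(c,u,v):
    K=c['mtx']; x=np.array([(u-K[0,2])/K[0,0],(v-K[1,2])/K[1,1]]); k=float(c['k1']); y=x.copy()
    for _ in range(20): y=x/(1+k*(y@y))
    d=c['R'].T@np.array([y[0],y[1],1]); o=-c['R'].T@c['t']; return o,d
def onz(c,u,v,z):
    o,d=ray(c,u,v); return o+d*(z-o[2])/d[2]
def dep(c,u,v):
    o,d=ray(c,u,v); return o+d*float(c['d'][int(round(v)),int(round(u))])
def tri(c1,p1,c2,p2):
    o1,d1=ray(c1,*p1);o2,d2=ray(c2,*p2)
    s=np.linalg.lstsq(np.c_[d1,-d2],o2-o1,rcond=None)[0]; a=o1+d1*s[0];b=o2+d2*s[1]; return (a+b)/2,np.linalg.norm(a-b)
E
python3 - <<'E'
from h import *
np.set_printoptions(precision=4,suppress=True)
for n in('scene','side','wrist'):
    snap(n,n+'0'); c=load(n+'0'); print(n,-c['R'].T@c['t'],c['R'][2],c['mtx'][0,0])
print(bot.read_state())
E
```

```text
pics
scene [ 1.5175 -0.6423  0.8389] [-0.6724  0.5199 -0.5268] 496.0082436106306
side [-0.0063  0.8856  1.356 ] [ 0.3718 -0.4957 -0.7849] 540.4259499713514
wrist [ 0.2271 -0.4798  0.3839] [-0.26   -0.0792 -0.9624] 359.1908455796802
{'time': 0.15, 'qpos': array([-1.414 ,  0.3425,  1.5247, -0.    ,  1.2754, -0.146 ]), 'qd': array([-0.0004, -0.0015, -0.0027,  0.001 , -0.0016,  0.0005]), 'joint_torque': array([  0.0008, -43.1468, -24.4354,   0.0717,   0.0537,  -0.0001]), 'eef_pos': array([ 0.1565, -0.5008,  0.2432]), 'tcp_rot': array([-3.1046, -0.4736,  0.    ]), 'force': array([ 0.6854, -0.161 ,  0.3814]), 'ft_torque': array([-0.0303,  0.0057,  0.0016]), 'gripper_force': 0.0, 'finger_gap': 1.001072700098531}
```

View pics/scene0.png

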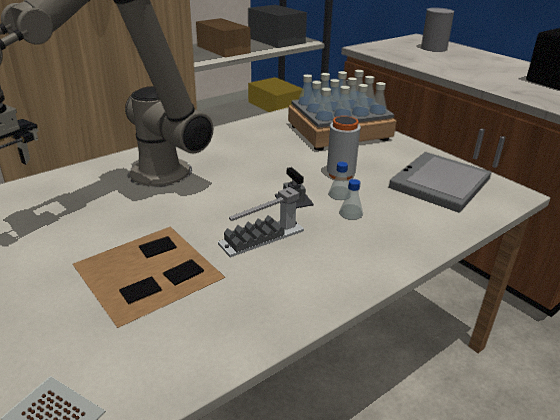

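View pics/side0.png

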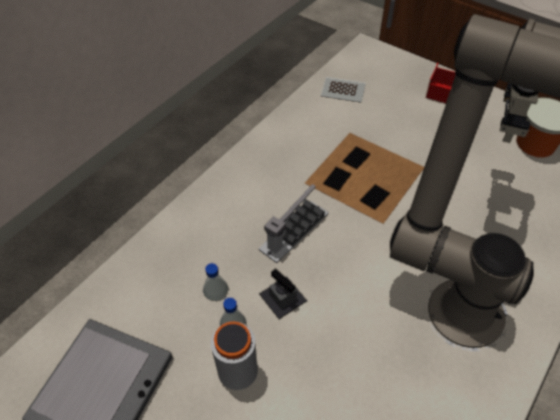

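The scene view shows three panels at about (157,246), (183,272) and (140,290). The rack is near (262,232), the post at (288,212), and the key in its holder at (297,185). In the side view the panels are at (357,158), (337,180) and (375,197), and the key is at (283,285). Next I'll look at enlarged crops.

Run:
```python
from h import *
for f,(x0,y0,x1,y1),k in(('scene0',(110,160,320,310),3.8),('side0',(245,135,405,315),3.3)):
    im=cv2.imread(f'pics/{f}.png')[y0:y1,x0:x1]; im=cv2.resize(im,None,fx=k,fy=k,interpolation=cv2.INTER_CUBIC)
    im=np.clip(im.astype(float)*1.5+15,0,255).astype(np.uint8)
    for u in range(x0-x0%10+10,x1,10):
        cv2.line(im,(int((u-x0+.5)*k),0),(int((u-x0+.5)*k),6 if u%50 else 14),(0,0,255),1)
        if u%20==0: cv2.putText(im,str(u),(int((u-x0)*k)-8,20),0,.35,(0,0,255))
    for v in range(y0-y0%10+10,y1,10):
        cv2.line(im,(0,int((v-y0+.5)*k)),(6,int((v-y0+.5)*k)),(0,0,255),1)
        if v%20==0: cv2.putText(im,str(v),(8,int((v-y0)*k)+4),0,.35,(0,0,255))
    cv2.imwrite(f'pics/{f}c.png',im); print(im.shape)
```

```text
(570, 798, 3)
(594, 528, 3)
```

View pics/scene0c.png

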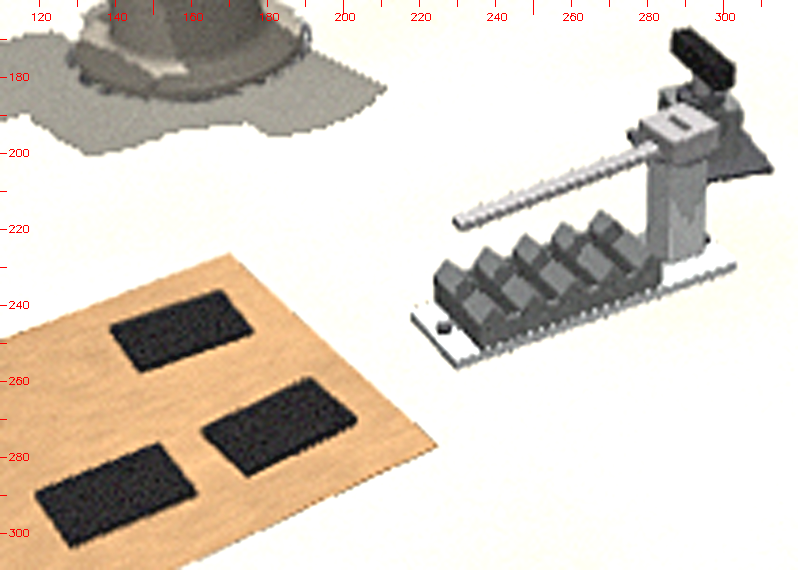

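View pics/side0c.png

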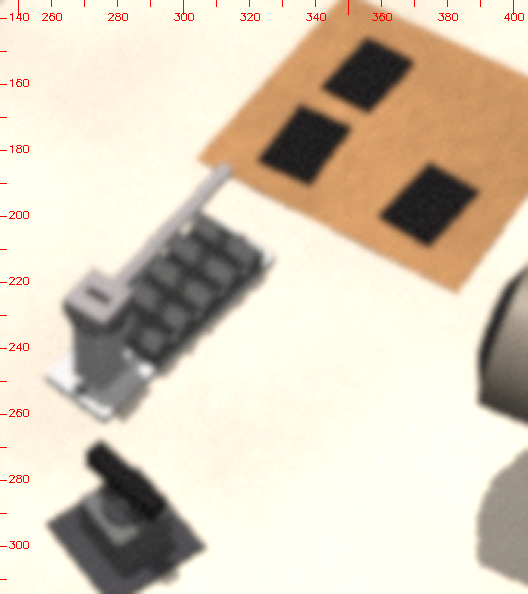

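In the scene crop, the recess slot is at crop (682,125), the arm end at (462,223), the key bar's centre at (704,60), and the foot plate corners at (412,317), (458,364) and (735,264). In the side crop, the recess is at (98,293), the arm end at (227,169), and the key bar runs from (97,447) to (155,508).

Run:
```python
from h import *
np.set_printoptions(precision=4,suppress=True)
a,b=load('scene0'),load('side0')
S=lambda x,y:(110+x/3.8-.5,160+y/3.8-.5)
D=lambda x,y:(245+x/3.3-.5,135+y/3.3-.5)
for n,p,q in(('recess',(682,125),(98,293)),('armend',(462,223),(227,169)),('bar',(704,60),(126,478)),('barL/far',(683,32),(99,442)),('barR',(735,66),(162,500)),('footL',(412,317),(273,258)),('footR post',(735,264),(46,378))):
    print(n,*tri(a,S(*p),b,D(*q)), dep(a,*S(*p)),dep(b,*D(*q)))
print('foot',[onz(a,*S(*p),.01)for p in((412,317),(458,364),(735,264))])
print('slotdir scene',onz(a,*S(674,121),.127)-onz(a,*S(690,130),.127),'side',onz(b,*D(86,288),.127)-onz(b,*D(110,300),.127))
for P in ([(110,327),(222,290),(254,328),(140,368)],[(203,430),(312,377),(356,420),(248,472)],[(36,490),(160,444),(196,490),(70,540)]):
    X=np.array([onz(a,*S(*p),.008)[:2]for p in P]);print('scene',X.mean(0),(X[1]-X[0]+X[2]-X[3])/2,(X[2]-X[1]+X[3]-X[0])/2)
for P in ([(368,37),(414,62),(370,112),(322,88)],[(298,105),(352,127),(313,186),(259,160)],[(430,163),(480,190),(430,246),(378,215)]):
    X=np.array([onz(b,*D(*p),.008)[:2]for p in P]);print('side',X.mean(0),(X[1]-X[0]+X[2]-X[3])/2,(X[2]-X[1]+X[3]-X[0])/2)
s=bot.read_state();print(R.from_rotvec(s['tcp_rot']).as_matrix())
```

```text
recess [0.565  0.1429 0.1267] 0.0008435127495811126 [0.5587 0.1476 0.1223] [0.5651 0.1435 0.1271]
armend [ 0.5622 -0.053   0.1117] 0.0012375541065300839 [ 0.5636 -0.0545  0.1132] [ 0.5624 -0.0521  0.1121]
bar [0.4467 0.2625 0.0938] 0.0015027856276713855 [0.459  0.2512 0.1028] [0.4442 0.2671 0.102 ]
barL/far [0.4612 0.2501 0.1269] 0.03779004299084252 [0.4137 0.2649 0.1058] [0.4829 0.2523 0.1019]
barR [0.4317 0.2762 0.0824] 0.050643607840857745 [0.4828 0.2647 0.1033] [0.4093 0.2652 0.0993]
footL [ 0.5101 -0.0666  0.0048] 0.004065762781034282 [ 0.5093 -0.0684  0.0058] [ 0.5085 -0.0598  0.0119]
footR post [0.5997 0.1753 0.0056] 0.004588767654120823 [0.6005 0.1715 0.0079] [ 0.6042  0.1735 -0.001 ]
foot [array([ 0.5144, -0.0713,  0.01  ]), array([ 0.5834, -0.0749,  0.01  ]), array([0.6028, 0.1695, 0.01  ])]
slotdir scene [-0.0177 -0.0013  0.    ] side [0.0246 0.0019 0.    ]
scene [ 0.4231 -0.2152] [0.0052 0.0894] [ 0.0589 -0.0033]
scene [ 0.5663 -0.2101] [-0.0068  0.0882] [0.0594 0.0026]
scene [ 0.5638 -0.3313] [0.0041 0.0873] [ 0.0582 -0.0013]
side [ 0.5645 -0.3285] [-0.0586  0.0013] [-0.0005  0.0915]
side [ 0.5646 -0.2059] [-0.0619 -0.005 ] [-0.0102  0.0893]
side [ 0.4232 -0.2126] [-0.0597  0.0026] [0.0054 0.0908]
[[ 0.9545  0.2982 -0.0002]
 [ 0.2982 -0.9545  0.0011]
 [ 0.0001 -0.0011 -1.    ]]
```

```bash
cat >> h.py <<'E'
np.set_printoptions(precision=3,suppress=True)
def yawR(y,tilt=0):  # tool down, tool x at yaw y; tilt about tool y
    return R.from_euler('z',y)*R.from_euler('x',np.pi)*R.from_euler('y',tilt)
def go(p,Rt=None,frm=None,fR=None):
    s=bot.read_state(); p0=s['eef_pos'] if frm is None else np.array(frm); R0=R.from_rotvec(s['tcp_rot']) if fR is None else fR
    d=100*R0.inv().apply(np.array(p)-p0); rv=(R0.inv()*Rt).as_rotvec() if Rt is not None else np.zeros(3)
    print('shift cm',d,'rows>=',np.linalg.norm(d)/6.25,'turn',rv,'rows>=',np.linalg.norm(rv)/.186)
def st():
    s=bot.read_state(); r=R.from_rotvec(s['tcp_rot']).as_matrix()
    print('t',round(s['time'],2),'p',s['eef_pos'],'toolx yaw',np.arctan2(r[1,0],r[0,0]),'toolz',r[:,2],'F',s['force'],'T',s['ft_torque'],'gap',s['finger_gap'],'gf',s['gripper_force'],'q',s['qpos'])
E
python3 - <<'E'
from h import *
a,b=load('scene0'),load('side0')
for n,p in(('spooltop',(233,335)),('cap1',(212,271)),('cap2',(230,305))): print(n,dep(b,*p))
print(dep(a,343,130),dep(a,343,165),dep(a,342,168),dep(a,353,186))
go([.42,-.2,.26]); go([.446,.262,.26],yawR(-.17),[.42,-.2,.26])
E
```

```text
spooltop [0.408 0.51  0.213]
cap1 [0.606 0.368 0.12 ]
cap2 [0.503 0.417 0.115]
[0.43  0.479 0.191] [0.515 0.406 0.116] [0.519 0.398 0.11 ] [0.62  0.348 0.106]
shift cm [ 34.121 -20.862  -1.648] rows>= 6.404306850682789 turn [0. 0. 0.] rows>= 0.0
shift cm [ 16.257 -43.323   0.049] rows>= 7.403696374109355 turn [-0.001  0.     0.473] rows>= 2.541741881913793
```

```bash
python3 -m jog '[4.87,-2.98,-0.24,0,0,0,4.87,-2.98,-0.24,0,0,0,4.87,-2.98,-0.24,0,0,0,4.87,-2.98,-0.24,0,0,0,4.87,-2.98,-0.24,0,0,0]' >/dev/null
python3 -m jog '[4.87,-2.98,-0.24,0,0,0,4.87,-2.98,-0.24,0,0,0,2.03,-5.42,0,0,0,0,2.03,-5.42,0,0,0,0,2.03,-5.42,0,0,0,0]' >/dev/null
python3 -m jog '[2.03,-5.42,0,0,0,0,2.03,-5.42,0,0,0,0,2.03,-5.42,0,0,0,0,2.03,-5.42,0,0,0,0,2.03,-5.42,0,0,0,0]' 
python3 -m jog '[0,0,0,0,0,0.158,0,0,0,0,0,0.158,0,0,0,0,0,0.158,0,0,0,0,0,0,0,0,0,0,0,0]'
python3 - <<'E'
from h import *
st(); snap('wrist','w1')
E
```

```text
time: 2.02
eef_pos: [0.4452, 0.2638, 0.2603]
tcp_rot: [3.105, 0.474, -0.0]
force: [1.2, -0.3, 0.1]
finger_gap: 1.001
gripper_force: 0.0
time: 2.65
eef_pos: [0.4454, 0.2619, 0.2603]
tcp_rot: [3.13, -0.264, -0.0]
force: [0.0, 0.8, -0.5]
finger_gap: 0.997
gripper_force: 0.0
t 2.65 p [0.445 0.262 0.26 ] toolx yaw -0.16828959154527157 toolz [-0. -0. -1.] F [ 0.011  0.774 -0.522] T [ 0.003 -0.002 -0.007] gap 0.9974926594558828 gf 0.0 q [ 0.383  0.314  1.518 -0.     1.31   2.122]
```

View pics/w1.png

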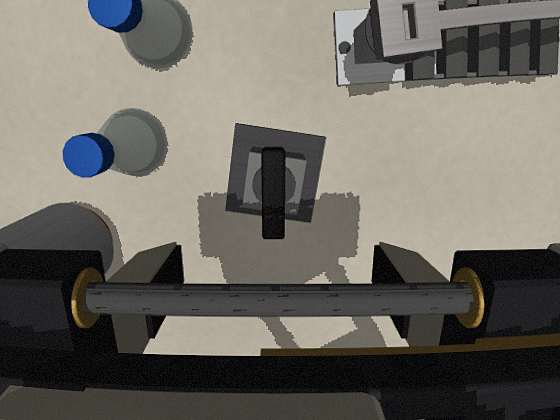

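The key bar's top face is centred near (273,193) and lies nearly vertical in the image, from (274,148) to (272,238). The recess slot in the knob is at about (410,20).

Run:
```python
from h import *
c=load('w1')
p=[(262,149),(285,149),(285,238),(262,238)]
X=[onz(c,*q,.105) for q in p]; print(np.array(X)[:,:2],np.mean(X,0)); d=X[0]+X[1]-X[2]-X[3]; print('bar yaw',np.arctan2(d[1],d[0]),np.linalg.norm(d)/2)
print(dep(c,273,165),dep(c,273,193),dep(c,273,225))
H=[onz(c,*q,.055)[:2] for q in((237,124),(326,136),(308,222),(226,210))]; print('holder',np.mean(H,0),H)
R0=[onz(c,*q,.127)[:2] for q in((410,4),(410,38))]; print('recess',R0,dep(c,395,40))
go(np.r_[np.mean(X,0)[:2],.2])
```

```text
[[0.486 0.267]
 [0.483 0.249]
 [0.406 0.261]
 [0.409 0.281]] [0.446 0.265 0.105]
bar yaw -0.17068274301583974 0.07795978213461728
[0.471 0.261 0.104] [0.448 0.265 0.105] [0.419 0.27  0.105]
holder [0.454 0.263] [array([0.508, 0.29 ]), array([0.482, 0.208]), array([0.4  , 0.238]), array([0.426, 0.317])]
recess [array([0.574, 0.144]), array([0.55 , 0.146])] [0.55  0.158 0.127]
shift cm [-0.016 -0.286  6.04 ] rows>= 0.967410604846203 turn [0. 0. 0.] rows>= 0.0
```

```bash
python3 -m jog '[0,-0.28,4,0,0,0,0,0,4,0,0,0,0,0,4,0,0,0,0,0,3,0,0,0,0,0,1.9,0,0,0]' >/dev/null
python3 -m jog '[0,0,0,0,0,0,0,0,0,0,0,0,0,0,0,0,0,0,0,0,0,0,0,0,0,0,0,0,0,0]' 0.1 40
python3 -m jog '[0,0,0,0,0,0,0,0,0,0,0,0,0,0,0,0,0,0,0,0,0,0,0,0,0,0,0,0,0,0]'
python3 - <<'E'
from h import *
st()
E
```

```text
time: 3.95
eef_pos: [0.4461, 0.2648, 0.0919]
tcp_rot: [-3.13, 0.268, -0.001]
force: [0.4, -0.2, -0.8]
finger_gap: 0.508
gripper_force: 0.0
time: 4.58
eef_pos: [0.446, 0.2647, 0.0915]
tcp_rot: [3.13, -0.269, 0.0]
force: [-0.2, 0.1, 0.6]
finger_gap: 0.217
gripper_force: 40.0
t 4.58 p [0.446 0.265 0.091] toolx yaw -0.17117134260564934 toolz [ 0. -0. -1.] F [-0.219  0.102  0.636] T [ 0.129 -0.063  0.015] gap 0.21712078676636354 gf 39.999550580978394 q [ 0.388  0.506  1.739 -0.     0.897  2.13 ]
```

```bash
python3 -m jog '[0,0,-3,0,0,0,0,0,-4,0,0,0,0,0,-4,0,0,0,0,0,-4.4,0,0,0,0,0,0,0,0,-0.16]'
python3 - <<'E'
from h import *
st(); go([.49,.144,.246])
E
```

```text
time: 5.2
eef_pos: [0.4473, 0.2653, 0.249]
tcp_rot: [-3.139, 0.012, -0.01]
force: [0.4, 0.6, -2.3]
finger_gap: 0.215
gripper_force: 40.0
t 5.2 p [0.447 0.265 0.249] toolx yaw -0.00767015751141904 toolz [ 0.006  0.002 -1.   ] F [ 0.385  0.615 -2.323] T [ 0.038  0.065 -0.011] gap 0.21534337129694786 gf 39.99920904636383 q [ 0.388  0.325  1.534 -0.     1.276  1.966]
shift cm [ 4.357 12.094  0.298] rows>= 2.0574011855538523 turn [0. 0. 0.] rows>= 0.0
```

```bash
python3 -m jog '[1.4,4.05,0,0,0,0,1.4,4.05,0,0,0,0,1.4,4,0,0,0,0,0,0,0,0,0,0,0,0,0,0,0,0]'
python3 - <<'E'
from h import *
st(); snap('wrist','w2')
im=cv2.imread('pics/w2.png')[0:260,150:540]; im=cv2.resize(im,None,fx=2,fy=2); cv2.imwrite('pics/w2c.png',im)
E
```

```text
time: 5.82
eef_pos: [0.4863, 0.1435, 0.2452]
tcp_rot: [-3.141, 0.018, 0.001]
force: [-0.4, -0.8, -2.3]
finger_gap: 0.216
gripper_force: 40.0
t 5.83 p [0.486 0.143 0.245] toolx yaw -0.011697278225484987 toolz [-0.001  0.    -1.   ] F [-0.43  -0.813 -2.268] T [0.027 0.061 0.016] gap 0.21606923042595208 gf 39.999539852142334 q [0.135 0.308 1.569 0.    1.265 1.718]
```

View pics/w2c.png

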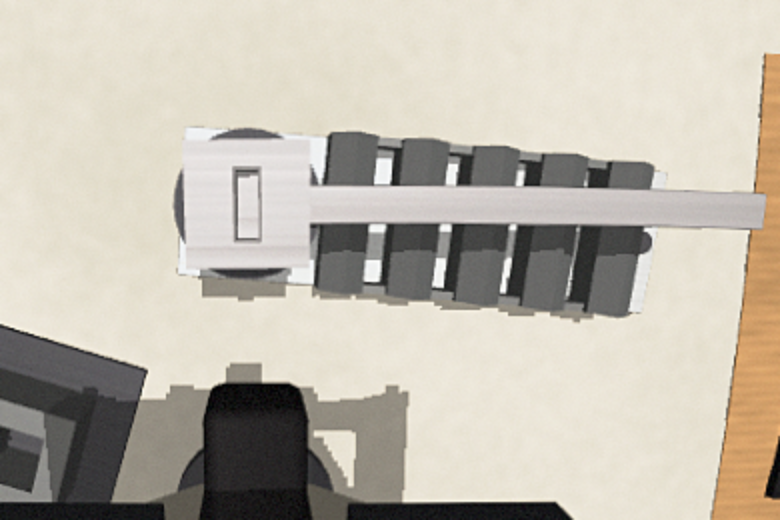

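The crop (2x, offset 150,0) shows the recess slot from (247,168) to (247,241) and the arm end at about (765,210). The foot plate corners are at (184,127), (178,273), (665,170) and (640,313), so the rack is rotated slightly from the arm.

Run:
```python
from h import *
c=load('w2'); Q=lambda x,y:(150+(x-.5)/2,(y-.5)/2)
A=onz(c,*Q(247,168),.127);B=onz(c,*Q(247,241),.127);print(A,B,(A+B)/2,'slot yaw',np.arctan2(*(A-B)[1::-1]),np.linalg.norm(A-B))
print('knob depth',dep(c,*Q(215,204)),dep(c,*Q(285,204)))
K=[onz(c,*Q(*q),.127)[:2] for q in((184,139),(309,139),(309,268),(185,267))];print('knob',np.mean(K,0))
E0=onz(c,*Q(765,194),.115);E1=onz(c,*Q(765,228),.115);print('armend',(E0+E1)/2)
F=[onz(c,*Q(*q),.01) for q in((184,127),(178,273),(665,170),(640,313))];print(np.array(F)[:,:2])
u=(F[0]+F[1]-F[2]-F[3]);print('rack x yaw',np.arctan2(u[1],u[0]),np.linalg.norm(u)/2, 'arm yaw',np.arctan2(*((E0+E1)/2-(A+B)/2)[1::-1]))
# slot gaps between dividers: white gaps near/far
for q in((385,168),(375,271),(457,165),(438,273),(527,170),(508,283),(589,171),(577,290)):print(q,dep(c,*Q(*q)))
```

```text
[0.575 0.145 0.127] [0.55  0.145 0.127] [0.562 0.145 0.127] slot yaw -0.013780868548543039 0.024864511037711028
knob depth [0.563 0.156 0.127] [0.562 0.132 0.128]
knob [0.562 0.145]
armend [ 0.562 -0.054  0.115]
[[ 0.601  0.177]
 [ 0.529  0.183]
 [ 0.582 -0.07 ]
 [ 0.507 -0.065]]
rack x yaw 1.4870027578656084 0.24817449196336921 arm yaw -1.5719158515144507
(385, 168) [0.581 0.077 0.01 ]
(375, 271) [0.529 0.081 0.01 ]
(457, 165) [0.582 0.04  0.009]
(438, 273) [0.528 0.047 0.009]
(527, 170) [0.58  0.004 0.012]
(508, 283) [0.523 0.011 0.012]
(589, 171) [ 0.58  -0.026  0.016]
(577, 290) [ 0.52  -0.024  0.019]
```

Run:
```python
from h import *
c=load('w2'); Q=lambda x,y:(150+(x-.5)/2,(y-.5)/2)
for q in((207,405),(304,405),(256,386),(204,480),(308,480)):print(q,onz(c,*Q(*q),.2585),dep(c,*Q(q[0]+(6 if q[0]<250 else -6),q[1]+6)))
go([.5625,.145,.245])
```

```text
(207, 405) [0.526 0.151 0.259] [0.524 0.15  0.257]
(304, 405) [0.525 0.133 0.259] [0.524 0.134 0.257]
(256, 386) [0.529 0.142 0.259] [0.525 0.143 0.248]
(204, 480) [0.511 0.152 0.259] [0.51  0.151 0.258]
(308, 480) [0.511 0.133 0.259] [0.509 0.134 0.258]
shift cm [ 7.63  -0.193  0.024] rows>= 1.221256544272224 turn [0. 0. 0.] rows>= 0.0
```

```bash
python3 -m jog '[3.8,-0.1,0,0,0,0,3.77,-0.1,0,0,0,0,0,0,1.5,0,0,0,0,0,1.2,0,0,0,0,0,0,0,0,0]' >/dev/null
python3 -m jog '[0,0,0,0,0,0,0,0,0.3,0,0,0,0,0,0.3,0,0,0,0,0,0.3,0,0,0,0,0,0,0,0,0]'
python3 - <<'E'
from h import *
st()
E
```

```text
time: 7.12
eef_pos: [0.5621, 0.1443, 0.2091]
tcp_rot: [3.141, -0.018, -0.001]
force: [-1.7, -0.4, -1.7]
finger_gap: 0.216
gripper_force: 40.0
t 7.12 p [0.562 0.144 0.209] toolx yaw -0.01123658979711431 toolz [-0.001 -0.    -1.   ] F [-1.71  -0.379 -1.697] T [-0.004  0.029  0.007] gap 0.21627415401215322 gf 39.9994432926178 q [ 0.119  0.471  1.42  -0.     1.251  1.701]
```

```bash
python3 -m jog '[0,0,0.3,0,0,0,0,0,0.3,0,0,0,0,0,0.1,0,0,0,0,0,0,0,0,0,0,0,0,0,0,0]'
python3 - <<'E'
from h import *
st()
E
```

```text
time: 7.75
eef_pos: [0.5624, 0.1444, 0.2026]
tcp_rot: [3.141, -0.018, 0.0]
force: [-0.2, -0.4, -1.0]
finger_gap: 0.215
gripper_force: 40.0
t 7.75 p [0.562 0.144 0.203] toolx yaw -0.011152593682513654 toolz [ 0. -0. -1.] F [-0.223 -0.366 -0.982] T [0.05  0.038 0.011] gap 0.21539975367092132 gf 39.999502301216125 q [ 0.119  0.477  1.429 -0.     1.235  1.701]
```

```bash
python3 -m jog '[0,0,0,0,0,-0.12,0,0,0,0,0,-0.12,0,0,0,0,0,-0.12,0,0,0,0,0,-0.12,0,0,0,0,0,-0.12]'
python3 -m jog '[0,0,0,0,0,-0.14,0,0,0,0,0,-0.14,0,0,0,0,0,-0.14,0,0,0,0,0,-0.14,0,0,0,0,0,-0.14]'
python3 -m jog '[0,0,0,0,0,-0.06,0,0,0,0,0,-0.06,0,0,0,0,0,-0.03,0,0,0,0,0,0,0,0,0,0,0,0]'
python3 - <<'E'
from h import *
st()
E
```

```text
time: 8.38
eef_pos: [0.562, 0.1454, 0.2026]
tcp_rot: [-3.003, -0.917, -0.0]
force: [-0.9, 3.8, -0.2]
finger_gap: 0.217
gripper_force: 40.0
time: 9.0
eef_pos: [0.5618, 0.1454, 0.2026]
tcp_rot: [-2.506, -1.892, -0.0]
force: [-1.5, 4.0, -0.9]
finger_gap: 0.214
gripper_force: 40.0
time: 9.62
eef_pos: [0.5618, 0.1451, 0.2026]
tcp_rot: [-2.363, -2.068, -0.0]
force: [-2.5, 5.4, 0.6]
finger_gap: 0.216
gripper_force: 40.0
t 9.62 p [0.562 0.145 0.203] toolx yaw 1.4380284695968009 toolz [-0.001  0.001 -1.   ] F [-2.543  5.429  0.592] T [ 1.013  0.676 -0.081] gap 0.215532956978229 gf 40.001453161239624 q [0.12  0.477 1.43  0.001 1.236 0.252]
```

```bash
python3 -m jog '[0,0,0,0,0,-0.04,0,0,0,0,0,-0.04,0,0,0,0,0,-0.04,0,0,0,0,0,0,0,0,0,0,0,0]' >/dev/null
python3 -c "from h import *;st()"
python3 -m jog '[0,0,0,0,0,-0.03,0,0,0,0,0,-0.03,0,0,0,0,0,0,0,0,0,0,0,0]' >/dev/null
python3 -c "from h import *;st()"
```

```text
t 10.25 p [0.562 0.145 0.203] toolx yaw 1.5580509792584247 toolz [-0.001  0.001 -1.   ] F [-2.484  4.98   0.242] T [ 1.072  0.611 -0.015] gap 0.21710035799935576 gf 40.001220703125 q [0.12  0.477 1.43  0.001 1.236 0.132]
t 10.75 p [0.562 0.145 0.203] toolx yaw 1.6180616904398069 toolz [-0.001  0.001 -1.   ] F [-2.69   5.303  1.035] T [ 1.004  0.607 -0.065] gap 0.21357384209544955 gf 40.0016051530838 q [0.12  0.477 1.43  0.001 1.236 0.072]
```

```bash
python3 -m jog '[0,0,0,0,0,-0.03,0,0,0,0,0,-0.03,0,0,0,0,0,0,0,0,0,0,0,0]' >/dev/null
python3 -c "from h import *;st()"
python3 -m jog '[0,0,0,0,0,-0.03,0,0,0,0,0,0,0,0,0,0,0,0]' >/dev/null
python3 -c "from h import *;st();snap('scene','s3')
im=cv2.imread('pics/s3.png')[160:310,200:370];cv2.imwrite('pics/s3c.png',cv2.resize(im,None,fx=4,fy=4,interpolation=2))"
```

```text
t 11.25 p [0.562 0.145 0.203] toolx yaw 1.6779461248964709 toolz [-0.001  0.001 -1.   ] F [-2.835  3.101  0.762] T [ 1.066  0.615 -0.121] gap 0.2157698631242243 gf 40.0053209066391 q [0.12  0.477 1.43  0.001 1.236 0.012]
t 11.62 p [0.562 0.145 0.203] toolx yaw 1.7074817337422334 toolz [-0.001  0.001 -1.   ] F [-2.63   4.734  0.207] T [ 1.006  0.679 -0.263] gap 0.2137705083648305 gf 40.036550760269165 q [ 0.12   0.477  1.43   0.002  1.236 -0.017]
```

View pics/s3c.png

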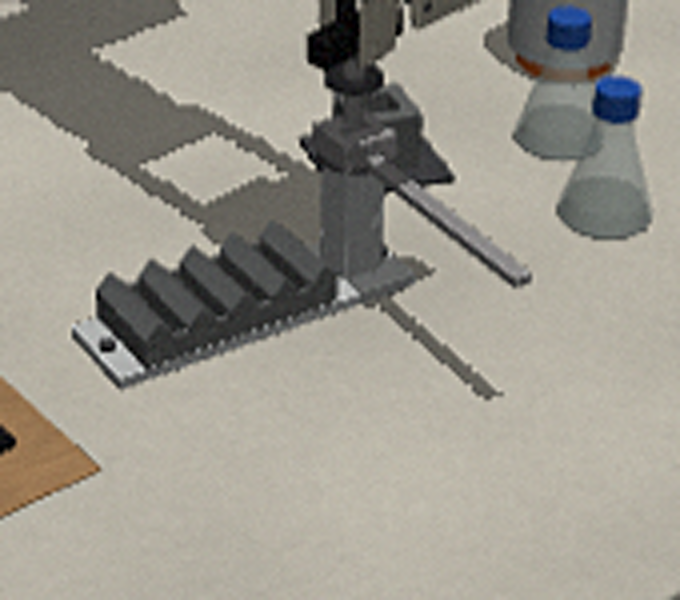

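```bash
python3 -m jog '[0,0,0,0,0,0.1,0,0,0,0,0,0.1,0,0,-1,0,0,0,0,0,-2,0,0,0,0,0,-3,0,0,0]'
python3 - <<'E'
from h import *
a=load('s3'); e=onz(a,329.5,229.8,.111); print(e, np.arctan2(e[1]-.145,e[0]-.5625), 'expect -.084')
st(); go([.446,.2645,.262])
E
```

```text
time: 12.3
eef_pos: [0.5622, 0.1435, 0.2631]
tcp_rot: [2.287, 2.153, -0.003]
force: [-0.5, -1.4, -1.3]
finger_gap: 0.215
gripper_force: 40.0
[0.758 0.124 0.111] -0.10592768689346396 expect -.084
t 12.3 p [0.562 0.143 0.263] toolx yaw 1.5105274016504981 toolz [-0.001 -0.002 -1.   ] F [-0.457 -1.401 -1.297] T [-0.009 -0.092 -0.032] gap 0.21510931912367845 gf 39.9993234872818 q [ 0.119  0.432  1.332 -0.002  1.379  0.179]
shift cm [ 11.382 -12.329   0.102] rows>= 2.6847879853608947 turn [0. 0. 0.] rows>= 0.0
```

```bash
python3 -m jog '[3,-3,0,0,0,0,4,-4,0,0,0,0,4.38,-5.33,0,0,0,0,0,0,0,0,0,0,0,0,0,0,0,0]'
python3 -c "from h import *;st();go([.446,.2645,.093])"
```

```text
time: 12.92
eef_pos: [0.4517, 0.2607, 0.2633]
tcp_rot: [2.286, 2.152, 0.001]
force: [0.0, 0.2, -1.3]
finger_gap: 0.213
gripper_force: 40.0
t 12.93 p [0.452 0.261 0.263] toolx yaw 1.510482188189409 toolz [ 0.002 -0.001 -1.   ] F [ 0.049  0.245 -1.345] T [-0.045 -0.11  -0.004] gap 0.21299597090857658 gf 39.99935746192932 q [ 0.377  0.32   1.501 -0.002  1.319  0.438]
shift cm [ 0.352 -0.631 17.028] rows>= 2.72690291014241 turn [0. 0. 0.] rows>= 0.0
```

```bash
python3 -m jog '[0.35,-0.63,0,0,0,0,0,0,4,0,0,0,0,0,4,0,0,0,0,0,3,0,0,0,0,0,3,0,0,0]'
python3 -m jog '[0,0,2,0,0,0,0,0,0.7,0,0,0,0,0,0.2,0,0,0,0,0,0,0,0,0,0,0,0,0,0,0]'
python3 -c "from h import *;st()"
```

```text
time: 13.55
eef_pos: [0.4456, 0.2642, 0.1214]
tcp_rot: [2.29, 2.15, -0.0]
force: [1.1, -0.0, -1.3]
finger_gap: 0.213
gripper_force: 40.0
time: 14.18
eef_pos: [0.4454, 0.2652, 0.0943]
tcp_rot: [2.289, 2.151, 0.002]
force: [-0.4, -0.4, -0.4]
finger_gap: 0.216
gripper_force: 40.0
t 14.18 p [0.445 0.265 0.094] toolx yaw 1.5088207659890545 toolz [ 0.001  0.    -1.   ] F [-0.414 -0.371 -0.374] T [-0.006 -0.126 -0.005] gap 0.21563248766048312 gf 39.999523758888245 q [ 0.389  0.501  1.738 -0.     0.901  0.451]
```

```bash
python3 -m jog '[0,0,0.2,0,0,0,0,0,0,0,0,0]'
python3 -m jog '[0,0,0,0,0,0,0,0,0,0,0,0,0,0,0,0,0,0,0,0,0,0,0,0,0,0,0,0,0,0]' 0.7
python3 -m jog '[0,0,-4,0,0,0,0,0,-5,0,0,0,0,0,-5,0,0,0,0,0,-3,0,0,0,0,0,0,0,0,0]'
python3 -c "from h import *;st();snap('wrist','w4');go([.49,-.22,.27],yawR(1.57))"
```

```text
time: 14.42
eef_pos: [0.4449, 0.265, 0.0915]
tcp_rot: [2.289, 2.152, -0.0]
force: [0.7, -0.4, -1.5]
finger_gap: 0.213
gripper_force: 40.0
time: 15.05
eef_pos: [0.445, 0.2651, 0.0915]
tcp_rot: [2.289, 2.152, -0.0]
force: [-1.9, -0.3, 0.0]
finger_gap: 0.68
gripper_force: 0.0
time: 15.68
eef_pos: [0.4459, 0.2655, 0.2639]
tcp_rot: [2.288, 2.15, 0.008]
force: [0.9, 0.8, -1.3]
finger_gap: 0.702
gripper_force: 0.0
t 15.68 p [0.446 0.266 0.264] toolx yaw 1.508885327716465 toolz [ 0.005  0.002 -1.   ] F [ 0.873  0.837 -1.315] T [-0.024 -0.068 -0.026] gap 0.7020296526098456 gf 0.0 q [ 0.389  0.313  1.51  -0.     1.314  0.451]
shift cm [-48.142   7.488  -0.821] rows>= 7.796415285631993 turn [ 0.002 -0.001 -0.061] rows>= 0.3293500390180755
```

View pics/w4.png

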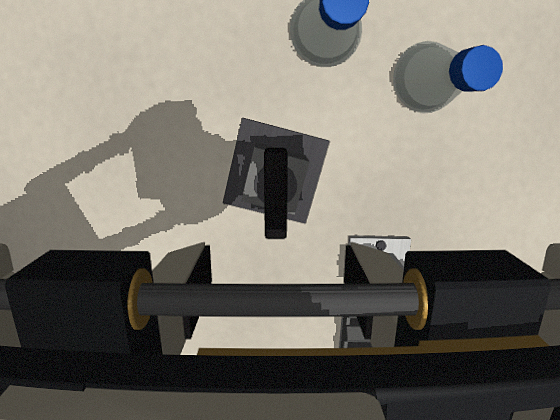

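The key stands upright in its holder: its bar is at (275,193), vertical in the image and centred over the flange. Next I'll look at the open rack and then the panels.

```bash
python3 -m jog '[-5.84,1.43,0,0,0,0,-5.84,1.43,0,0,0,0,-5.84,1.43,0,0,0,0,-5.84,1.43,0,0,0,0,-5.84,1.43,0,0,0,0]' 1 >/dev/null
python3 -m jog '[0,0,0,0,0,0,0,0,0,0,0,0]' 
python3 -c "from h import *;st();snap('wrist','w5')"
python3 -m jog '[-5.5,0.16,0,0,0,0,-5.5,0.16,0,0,0,0,-5.5,0.16,0,0,0,0,-5.5,0.16,0,0,0,0,-5.5,0.16,0,0,0,0]' >/dev/null
python3 -m jog '[-5.5,0.16,0,0,0,0,0,0,0,0,0,0,0,0,0,0,0,0]' 
python3 -c "
from h import *
st();snap('wrist','w6')
a=cv2.imread('pics/w5.png')[60:300,150:550];b=cv2.imread('pics/w6.png')[0:280,100:500]
a=cv2.resize(a,None,fx=2,fy=2);b=cv2.resize(b,None,fx=2,fy=2);cv2.imwrite('pics/w5c.png',a);cv2.imwrite('pics/w6c.png',b)"
```

```text
time: 16.6
eef_pos: [0.4976, -0.0304, 0.2602]
tcp_rot: [-2.288, -2.149, 0.002]
force: [0.1, 0.5, -0.2]
finger_gap: 1.001
gripper_force: 0.0
t 16.6 p [ 0.498 -0.03   0.26 ] toolx yaw 1.5079538849852125 toolz [-0.003  0.001 -1.   ] F [ 0.113  0.533 -0.152] T [ 0.001 -0.118  0.056] gap 1.000607428401987 gf 0.0 q [-0.215  0.282  1.564  0.     1.299 -0.152]
time: 17.65
eef_pos: [0.488, -0.3589, 0.261]
tcp_rot: [-2.286, -2.152, -0.001]
force: [0.5, -0.8, 1.1]
finger_gap: 1.0
gripper_force: 0.0
t 17.65 p [ 0.488 -0.359  0.261] toolx yaw 1.5104887922498471 toolz [-0.001  0.001 -1.   ] F [ 0.474 -0.837  1.075] T [-0.045 -0.074  0.03 ] gap 1.00047048638755 gf 0.0 q [-0.761  0.482  1.256  0.001  1.404 -0.701]
```

View pics/w5c.png

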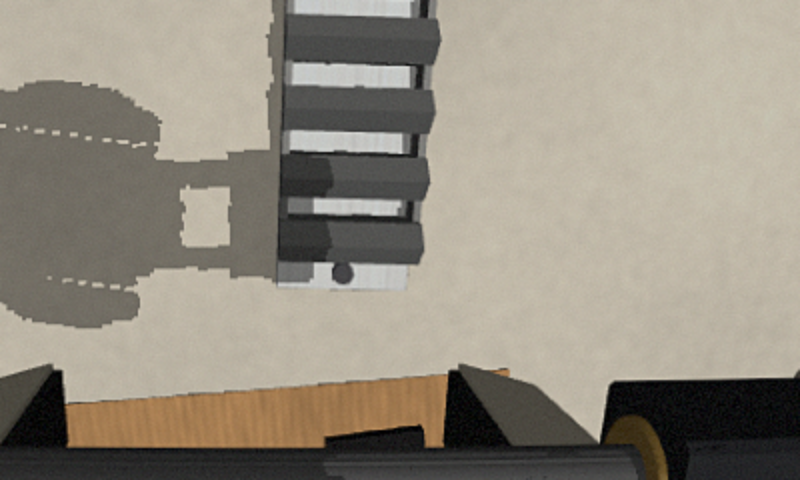

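View pics/w6c.png

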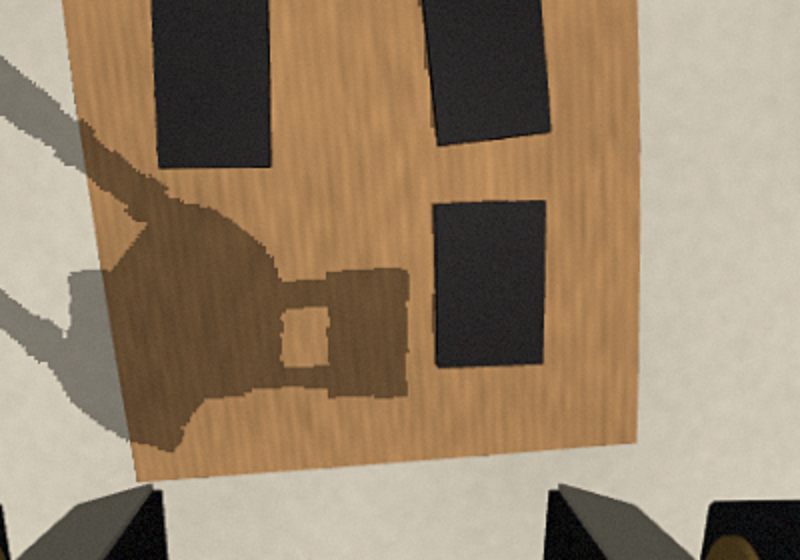

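In the rack view, the dividers' ridges run from about (283,103) to (435,107) and from (281,175) to (430,180), and all the slots are empty. In the panel view, three panels are visible. The lower right one has corners (433,204), (545,200), (543,364) and (437,367). The upper two are cut off by the top of the crop.

Run:
```python
from h import *
c=load('w5'); Q=lambda x,y:(150+(x-.5)/2,60+(y-.5)/2)
for L,Rr in (((285,34),(440,38)),((283,103),(435,107)),((280,175),(430,180)),((278,240),(425,243))):
    l,r=onz(c,*Q(*L),.045),onz(c,*Q(*Rr),.045); print((l+r)/2,np.linalg.norm(l-r),np.arctan2(*(r-l)[1::-1]),dep(c,*Q((L[0]+Rr[0])/2,(L[1]+Rr[1])/2)))
print('foot end',[onz(c,*Q(*q),.01) for q in((276,288),(408,291))])
print('right edge ridge line yaw')
p,q=onz(c,*Q(440,38),.045),onz(c,*Q(425,243),.045);print(np.arctan2(*(p-q)[1::-1]))
ux=np.array([np.cos(1.487),np.sin(1.487)])
for k in(-68,-34,0,34,68):print('pred ridge',k,np.array([.5625,.145])-(.115-k/1000)*ux)
c=load('w6');P=lambda x,y:(100+(x-.5)/2,(y-.5)/2)
X=np.array([onz(c,*P(*q),.008)[:2] for q in((433,204),(545,200),(543,364),(437,367))]);print('C',X.mean(0),X)
d=X[0]+X[1]-X[2]-X[3];print(np.arctan2(d[1],d[0]),np.linalg.norm(d)/2)
for n,q in(('A',((157,167),(271,167),(269,4),(152,4))),('B',((438,146),(551,131),(543,4),(423,4)))):
    X=np.array([onz(c,*P(*w),.008)[:2] for w in q]);print(n,X, [np.arctan2(*(X[i]-X[j])[::-1]) for i,j in((2,1),(3,0),(1,0))])
print('z',[dep(c,*P(490,285))[2],dep(c,*P(210,80))[2]])
```

```text
[0.555 0.065 0.045] 0.07388277830524617 -0.07715509338087688 [0.555 0.065 0.044]
[0.552 0.033 0.045] 0.07386241331372896 -0.08077088442989216 [0.552 0.033 0.041]
[ 0.549 -0.002  0.045] 0.07459325593035199 -0.09087877686635058 [ 0.549 -0.002  0.043]
[ 0.546 -0.034  0.045] 0.07468341906082342 -0.08061457490641698 [ 0.547 -0.035  0.042]
foot end [array([ 0.507, -0.066,  0.01 ]), array([ 0.582, -0.072,  0.01 ])]
right edge ridge line yaw
1.4904535064182443
pred ridge -68 [ 0.547 -0.037]
pred ridge -34 [ 0.55  -0.003]
pred ridge 0 [0.553 0.03 ]
pred ridge 34 [0.556 0.064]
pred ridge 68 [0.559 0.098]
C [ 0.564 -0.33 ] [[ 0.534 -0.285]
 [ 0.594 -0.285]
 [ 0.593 -0.375]
 [ 0.533 -0.373]]
1.5612150537575145 0.08905511913519144
A [[ 0.39  -0.256]
 [ 0.45  -0.26 ]
 [ 0.455 -0.18 ]
 [ 0.396 -0.175]] [np.float64(1.5030465313425714), np.float64(1.495075489341596), np.float64(-0.07292399865503817)]
B [[ 0.538 -0.255]
 [ 0.598 -0.25 ]
 [ 0.594 -0.187]
 [ 0.533 -0.185]] [np.float64(1.621740241113599), np.float64(1.6387257648885853), np.float64(0.08137386518270703)]
z [np.float64(0.006847878866295343), np.float64(0.006209459640353743)]
```

```bash
cat > ik.py <<'E'
from h import *
def est(p,Rt,L=.22,al=1.9):
    d=Rt.as_matrix()[:,2]; w=np.array(p)-L*d; r=np.hypot(w[0],w[1]); q1=np.arctan2(w[1],w[0])-np.arcsin(.0764/r)
    e=((R.from_euler('z',q1)*R.from_euler('y',al)).inv()*Rt).as_euler('ZYZ'); return q1,e[0],e[1],(e[2]-np.pi/2+np.pi)%(2*np.pi)-np.pi
E
python3 - <<'E'
from ik import *
t=np.pi/4
for n,p,y,s in(('pickB',[.564,-.19,.02],1.635,-1),('pickA',[.424,-.196,.02],1.5,-1),('pickC',[.564,-.313,.02],1.56,-1),('place4',[.555,.066,.08],1.487,1),('place2',[.551,0,.08],1.487,1)):
  for al in(1.7,2.1): print(n,al,'unfl',np.array(est(p,yawR(y,s*t),al=al)),'flip',np.array(est(p,yawR(y+np.pi,-s*t),al=al)))
E
```

```text
pickB 1.7 unfl [-0.201 -0.789  1.293 -0.096] flip [-0.201 -0.789  1.293  3.045]
pickB 2.1 unfl [-0.201 -0.923  1.028  0.232] flip [-0.201 -0.923  1.028 -2.909]
pickA 1.7 unfl [-0.269 -0.793  1.339 -0.049] flip [-0.269 -0.793  1.339  3.093]
pickA 2.1 unfl [-0.269 -0.909  1.073  0.273] flip [-0.269 -0.909  1.073 -2.869]
pickC 1.7 unfl [-0.402 -0.776  1.204 -0.19 ] flip [-0.402 -0.776  1.204  2.952]
pickC 2.1 unfl [-0.402 -0.943  0.94   0.154] flip [-0.402 -0.943  0.94  -2.987]
place4 1.7 unfl [-0.302  0.764  1.632 -0.246] flip [-0.302  0.764  1.632  2.896]
place4 2.1 unfl [-0.302  0.787  1.344 -0.526] flip [-0.302  0.787  1.344  2.616]
place2 1.7 unfl [-0.417  0.74   1.71  -0.33 ] flip [-0.417  0.74   1.71   2.812]
place2 2.1 unfl [-0.417  0.743  1.413 -0.599] flip [-0.417  0.743  1.413  2.543]
```

```bash
python3 -m jog '[4.5,-1.6,0.5,0,0,0,4.5,-1.6,0.5,0,0,0,4.5,-1.5,0.5,0,0,0,4.5,-1.5,0.5,0,0,0,4.4,-1.5,0.5,0,0,0]' >/dev/null
python3 -m jog '[0,0,0,0,-0.157,0,0,0,0,0,-0.157,0,0,0,0,0,-0.157,0,0,0,0,0,-0.157,0,0,0,0,0,-0.157,0]' >/dev/null
python3 -m jog '[0,0,0,0,0,0]'
python3 -c "
from h import *
st();T=yawR(1.5,-np.pi/4);go([.4242,-.1962+.066,.0195+.066],T);print(T.as_matrix()[:,2])"
```

```text
time: 19.08
eef_pos: [0.424, -0.1297, 0.2354]
tcp_rot: [1.816, 1.72, -0.754]
force: [0.5, -0.5, -0.2]
finger_gap: 1.004
gripper_force: 0.0
t 19.07 p [ 0.424 -0.13   0.235] toolx yaw 1.5182795160338607 toolz [-0.042 -0.705 -0.708] F [ 0.478 -0.492 -0.183] T [ 0.465 -0.185  0.028] gap 1.003702314576672 gf 0.0 q [ 0.014  0.309  1.875 -0.858  1.197  0.499]
shift cm [10.549  0.077 10.648] rows>= 2.3981501214652763 turn [ 0.008 -0.001  0.013] rows>= 0.08235141944361397
[-0.05  -0.705 -0.707]
```

```bash
python3 -m jog '[3.5,0,3.55,0.008,0,0.013,3.5,0,3.55,0,0,0,3.5,0,3.5,0,0,0,0,0,0,0,0,0,0,0,0,0,0,0]'
python3 -c "
from h import *
st();T=yawR(1.5,-np.pi/4);go([.4242,-.1962,.0195],T)
snap('wrist','w7');c=load('w7');im=c['im'].astype(int).sum(2);print(im.shape)"
```

```text
time: 19.7
eef_pos: [0.4281, -0.1284, 0.0934]
tcp_rot: [1.848, 1.7, -0.759]
force: [-0.2, 0.6, 1.1]
finger_gap: 0.997
gripper_force: 0.0
t 19.7 p [ 0.428 -0.128  0.093] toolx yaw 1.4881901308973275 toolz [-0.06  -0.699 -0.712] F [-0.234  0.627  1.119] T [ 0.458 -0.173  0.015] gap 0.9969193320896745 gf 0.0 q [ 0.013  0.571  1.978 -0.994  0.985  0.84 ]
shift cm [ 0.353  0.186 10.026] rows>= 1.6054628654125345 turn [-0.01  -0.007 -0.008] rows>= 0.07986171156872296
(420, 560)
```

View pics/w7.png

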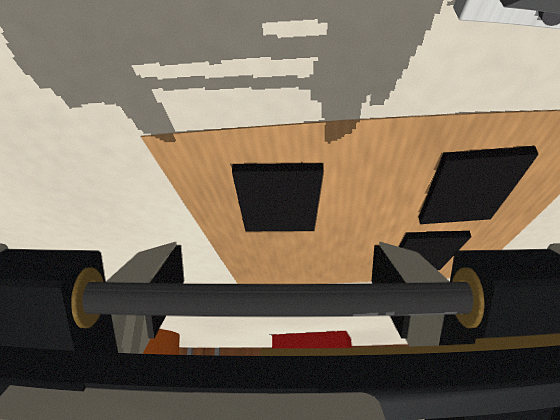

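Run:
```python
from ik import *
print(np.array(est([.428,-.128,.093],R.from_rotvec(bot.read_state()['tcp_rot']),al=2.549)))
for n,p,y,als in(('A',[.424,-.196,.02],1.5,(2.5,2.7)),('B',[.564,-.19,.02],1.635,(2.1,2.3)),('C',[.564,-.313,.02],1.56,(2.,2.2))):
  for al in als:
    for t in(.785,.6,.5): print(n,al,t,np.array(est(p,yawR(y,-t),al=al)))
for t in(.785,.97,1.07): print('place4',t,np.array(est([.555,.066,.08],yawR(1.487,t),al=1.9)))
```

```text
[-0.115 -1.075  0.923  0.796]
A 2.5 0.785 [-0.269 -1.148  0.863  0.688]
A 2.5 0.6 [-0.34  -0.969  0.721  0.508]
A 2.5 0.5 [-0.382 -0.842  0.659  0.374]
A 2.7 0.785 [-0.269 -1.322  0.797  0.945]
A 2.7 0.6 [-0.34  -1.192  0.626  0.791]
A 2.7 0.5 [-0.382 -1.082  0.543  0.664]
B 2.1 0.785 [-0.201 -0.922  1.028  0.232]
B 2.1 0.6 [-0.255 -0.711  0.965  0.075]
B 2.1 0.5 [-0.287 -0.589  0.945 -0.023]
B 2.3 0.785 [-0.201 -1.036  0.916  0.433]
B 2.3 0.6 [-0.255 -0.823  0.82   0.253]
B 2.3 0.5 [-0.287 -0.691  0.785  0.134]
C 2.0 0.785 [-0.402 -0.888  1.001  0.058]
C 2.0 0.6 [-0.451 -0.666  0.974 -0.103]
C 2.0 0.5 [-0.479 -0.544  0.974 -0.196]
C 2.2 0.785 [-0.402 -1.007  0.884  0.259]
C 2.2 0.6 [-0.451 -0.771  0.823  0.066]
C 2.2 0.5 [-0.479 -0.634  0.807 -0.053]
place4 0.785 [-0.302  0.765  1.487 -0.384]
place4 0.97 [-0.348  0.921  1.592 -0.419]
place4 1.07 [-0.369  1.005  1.649 -0.425]
```

```bash
python3 -m jog '[-2,0,-4,0,0,0,0,2,0,0,0.1,0,0,4,0,0,0.085,0,0,4,0,0,0,0,0,4,0,0,0,0]'
python3 - <<'E'
from ik import *
st();T=yawR(1.638,-.6);d=T.as_matrix()[:,2];p=np.array([.5639,-.1892,.0202]);print(p-.09*d);go(p-.09*d,T)
for y,t in((1.5,.785),(1.5+np.pi,-.785)):
  for al in(2.2,2.5):print(np.array(est([.421,-.231,.02],yawR(y,t),al=al)))
E
```

```text
time: 20.38
eef_pos: [0.57, -0.1266, 0.137]
tcp_rot: [1.97, 1.811, -0.6]
force: [1.1, -0.1, -1.0]
finger_gap: 1.001
gripper_force: 0.0
t 20.38 p [ 0.57  -0.127  0.137] toolx yaw 1.4860012320061937 toolz [-0.046 -0.557 -0.829] F [ 1.095 -0.11  -0.976] T [ 0.362 -0.143  0.072] gap 1.0014724569928888 gf 0.0 q [-0.061  0.612  1.55  -0.677  1.101  0.377]
[ 0.56  -0.138  0.094]
shift cm [ 1.331 -0.85   4.235] rows>= 0.7230994941805168 turn [-0.084 -0.007 -0.126] rows>= 0.8130149480043937
[-0.891  0.503  1.573 -0.987]
[-0.891  0.522  1.311 -1.135]
[-0.891  0.503  1.573  2.155]
[-0.891  0.522  1.311  2.007]
```

```bash
python3 -m jog '[1.3,-0.85,4.2,0,0,0,0,0,0,-0.084,-0.007,-0.126,0,0,0,0,0,0,0,0,0,0,0,0]'
python3 -c "
from h import *
st();T=yawR(1.638,-.6);d=T.as_matrix()[:,2];p=np.array([.5639,-.1892,.0202]);go(p-.03*d,T);go(p,T)
snap('wrist','w8')
c=load('w8')
X=np.array([.565,-.207,.008]);ex=np.array([np.cos(1.638),np.sin(1.638),0]);ey=np.array([-ex[1],ex[0],0])
im=c['im'][:,:,::-1].copy()
for a,b in((.045,.03),(.045,-.03),(-.045,.03),(-.045,-.03)):
    q=c['R']@(X+a*ex+b*ey)+c['t'];s=q[:2]/q[2];s=s*(1+c['k1']*(s@s));u=c['mtx'][:2,:2]@s+c['mtx'][:2,2];print(u);cv2.circle(im,tuple(int(round(v)) for v in u),3,(0,0,255),1)
cv2.imwrite('pics/w8c.png',im)"
```

```text
time: 20.88
eef_pos: [0.5597, -0.1382, 0.0939]
tcp_rot: [1.81, 1.933, -0.561]
force: [0.6, 0.2, -0.3]
finger_gap: 0.997
gripper_force: 0.0
t 20.88 p [ 0.56  -0.138  0.094] toolx yaw 1.6365856867715571 toolz [ 0.037 -0.564 -0.825] F [ 0.585  0.236 -0.254] T [ 0.354 -0.044  0.041] gap 0.9965039156874238 gf 0.0 q [-0.082  0.625  1.689 -0.792  0.903  0.382]
shift cm [-0.061  0.087  5.974] rows>= 0.9560635306215599 turn [-0.001  0.001 -0.001] rows>= 0.009993975254562734
shift cm [-0.059  0.091  8.974] rows>= 1.4360166974253914 turn [-0.001  0.001 -0.001] rows>= 0.009993975254562734
[230.431 176.774]
[324.592 176.731]
[241.478 253.014]
[313.744 253.   ]
```

View pics/w8c.png

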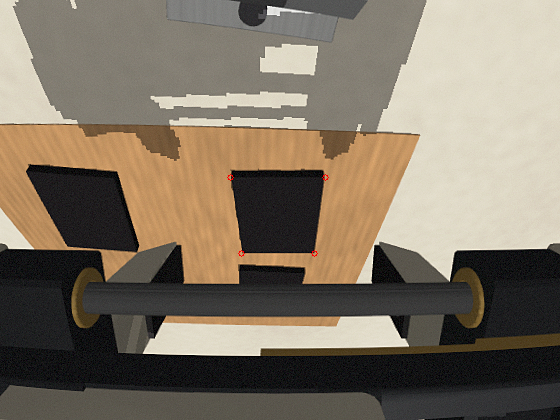

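Panel B's projected corners land on the panel, around (230,177), (325,177), (241,253) and (314,253). I'll descend and grip.

```bash
python3 -m jog '[-0.05,0.09,3,0,0,0,0,0,3,0,0,0,0,0,2,0,0,0,0,0,0.8,0,0,0,0,0,0,0,0,0]'
python3 -c "
from h import *
st();T=yawR(1.638,-.6);go([.5639,-.1892,.0202],T)"
```

```text
time: 21.55
eef_pos: [0.5628, -0.1882, 0.0199]
tcp_rot: [1.808, 1.936, -0.564]
force: [-1.5, 0.4, 1.3]
finger_gap: 1.004
gripper_force: 0.6
t 21.55 p [ 0.563 -0.188  0.02 ] toolx yaw 1.6407306486812538 toolz [ 0.035 -0.564 -0.825] F [-1.503  0.375  1.268] T [ 0.249  0.011 -0.068] gap 1.0038628974755663 gf 0.6335335443145595 q [-0.172  0.751  1.712 -0.923  0.761  0.476]
shift cm [-0.108  0.101  0.038] rows>= 0.024515987673933072 turn [-0.003  0.001  0.002] rows>= 0.02239452397220966
```

```bash
python3 -m jog '[0,0,0,0,0,0,0,0,0,0,0,0,0,0,0,0,0,0,0,0,0,0,0,0,0,0,0,0,0,0]' 0.3 50
python3 -c "from h import *;st()"
python3 -m jog '[-0.5,0,-0.7,0,0,0,-1.5,0,-2,0,0,0,-2,0,-3,0,0,0,-2,0,-3,0,0,0,0,0,0,0,0,0]'
python3 -c "
from h import *
st();snap('scene','s9');im=cv2.imread('pics/s9.png')[130:330,60:320];cv2.imwrite('pics/s9c.png',cv2.resize(im,None,fx=2.9,fy=2.9,interpolation=2))"
```

```text
time: 22.18
eef_pos: [0.563, -0.1881, 0.0197]
tcp_rot: [1.807, 1.937, -0.563]
force: [0.5, 1.3, 3.8]
finger_gap: 0.631
gripper_force: 50.4
t 22.18 p [ 0.563 -0.188  0.02 ] toolx yaw 1.6415506219059566 toolz [ 0.035 -0.564 -0.825] F [0.492 1.295 3.756] T [ 0.065 -0.25   0.085] gap 0.6310013156104985 gf 50.35308696402353 q [-0.172  0.751  1.713 -0.924  0.76   0.476]
time: 22.8
eef_pos: [0.5642, -0.1885, 0.1279]
tcp_rot: [1.807, 1.934, -0.56]
force: [-0.4, 0.2, -1.5]
finger_gap: 0.637
gripper_force: 50.0
t 22.8 p [ 0.564 -0.189  0.128] toolx yaw 1.6382418917181034 toolz [ 0.039 -0.564 -0.825] F [-0.388  0.154 -1.501] T [ 0.518 -0.049 -0.008] gap 0.6366943702467773 gf 49.99666392803192 q [-0.172  0.579  1.655 -0.77   0.91   0.248]
```

View pics/s9c.png

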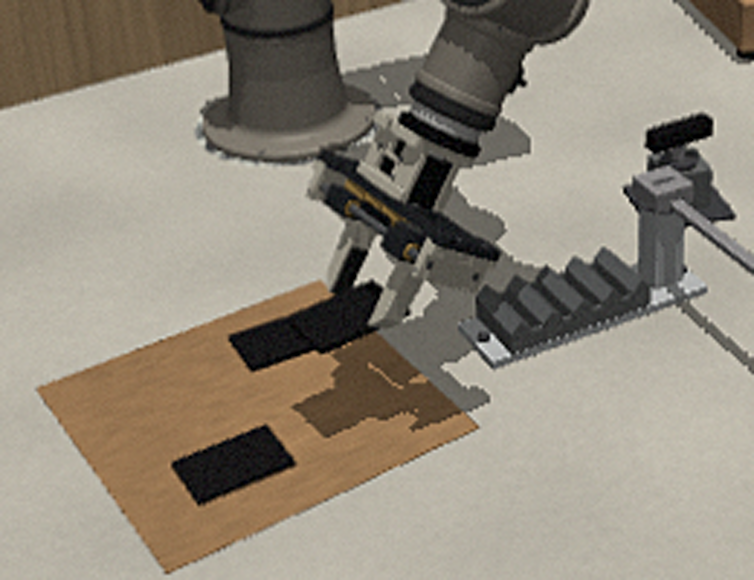

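Panel B is held level, near crop (340,315), and panels A and C haven't moved. I'll lift it, swing it upright and carry it to slot 4.

```bash
python3 -m jog '[-3.2,0,-4.7,0,0,0,0,0,0,0,0.157,0,0,0,0,0,0.157,0,0,0,0,0,0.157,0,0,0,0,0,0.157,0]' >/dev/null
python3 -m jog '[0,0,0,0,0.157,0,0,0,0,0,0.157,0,0,0,0,0,0.157,0,0,0,0,0,0.157,0,0,0,0,0,0.157,0]' >/dev/null
python3 -m jog '[0,0,0,0,0.157,0,0,0,0,0,0,0,0,0,0,0,0,0]'
python3 -c "
from h import *
st();T=yawR(1.487,.971);go([.5552,.0663,.16],T)"
```

```text
time: 24.48
eef_pos: [0.5633, -0.1879, 0.1813]
tcp_rot: [-1.574, -1.68, -0.821]
force: [0.2, -0.4, -0.3]
finger_gap: 0.637
gripper_force: 50.0
t 24.48 p [ 0.563 -0.188  0.181] toolx yaw 1.6305897102642153 toolz [-0.059  0.822 -0.567] F [ 0.215 -0.368 -0.297] T [-0.632 -0.157 -0.004] gap 0.6365541730502865 gf 49.998934864997864 q [-0.748  0.884  1.091  0.638  1.908 -0.837]
shift cm [12.666  0.931 22.139] rows>= 4.083599351005902 turn [-0.128  0.004  0.081] rows>= 0.8169376634264717
```

```bash
python3 -m jog '[2.53,0.19,4.43,0,0,0,2.53,0.19,4.43,0,0,0,2.53,0.19,4.43,0,0,0,2.53,0.18,4.43,0,0,0,2.54,0.18,4.42,0,0,0]' >/dev/null
python3 -m jog '[0,0,0,-0.128,0.004,0.081,0,0,0,0,0,0,0,0,0,0,0,0]'
python3 -c "
from h import *
st();T=yawR(1.487,.971);go([.5552,.0663,.15],T);snap('side','d10');snap('scene','s10')
a=cv2.imread('pics/d10.png')[140:280,230:370];b=cv2.imread('pics/s10.png')[150:290,190:330]
cv2.imwrite('pics/p10.png',np.hstack([cv2.resize(x,(399,399),interpolation=2) for x in(a,b)]))"
```

```text
time: 25.48
eef_pos: [0.5558, 0.0656, 0.1621]
tcp_rot: [-1.711, -1.581, -0.907]
force: [0.9, 0.6, -1.5]
finger_gap: 0.636
gripper_force: 50.0
t 25.48 p [0.556 0.066 0.162] toolx yaw 1.4953115846685836 toolz [ 0.069  0.823 -0.564] F [ 0.871  0.627 -1.48 ] T [-0.638 -0.046  0.063] gap 0.6356629114308727 gf 49.99876856803894 q [-0.464  0.662  1.649  0.889  1.416 -0.808]
shift cm [-0.962 -0.075  0.733] rows>= 0.1938326276934558 turn [-0.    -0.001  0.005] rows>= 0.025361649243676093
```

View pics/p10.png

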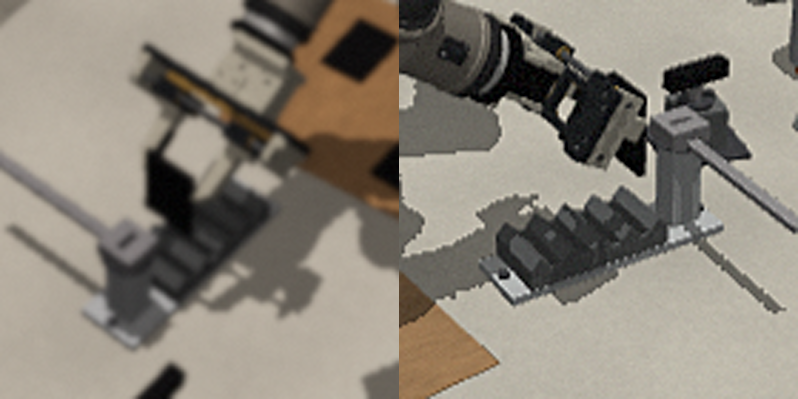

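The panel is upright over slot 4, at (170,190) in the left half of the composite and beside the post in the right half. All 14 views are now used, so from here I'll rely on numeric checks.

```bash
python3 -m jog '[-1.8,-0.06,1.25,0,0,0.005,-1.4,0,1.0,0,0,0,-1.4,0,1.0,0,0,0,-0.6,0,0.4,0,0,0,0,0,0,0,0,0]' >/dev/null
python3 -c "from h import *;st()"
python3 -m jog '[-0.4,0,0.3,0,0,0,-0.4,0,0.25,0,0,0,0,0,0,0,0,0]' >/dev/null
python3 -c "from h import *;st()"
python3 -m jog '[-0.4,0,0.28,0,0,0,-0.25,0,0.18,0,0,0,0,0,0,0,0,0]' >/dev/null
python3 -c "from h import *;st();go([.5552,.0663,.0741],yawR(1.487,.971))"
```

```text
t 26.2 p [0.554 0.067 0.097] toolx yaw 1.4774305987322427 toolz [ 0.069  0.824 -0.562] F [-0.15   0.055 -0.718] T [-0.619 -0.057 -0.013] gap 0.6353936638334331 gf 49.99885618686676 q [-0.463  0.767  1.68   0.912  1.333 -0.907]
t 26.57 p [0.555 0.067 0.088] toolx yaw 1.4791954703795778 toolz [ 0.069  0.824 -0.562] F [-0.652 -0.185 -0.397] T [-0.65  -0.023  0.067] gap 0.6350907245656264 gf 49.99870419502258 q [-0.463  0.782  1.682  0.915  1.322 -0.922]
t 26.95 p [0.554 0.067 0.08 ] toolx yaw 1.478577470798529 toolz [ 0.069  0.824 -0.562] F [-0.67  -0.226 -0.529] T [-0.615 -0.016 -0.013] gap 0.6392888486720615 gf 49.99871492385864 q [-0.463  0.796  1.684  0.918  1.312 -0.935]
shift cm [-0.503  0.087  0.237] rows>= 0.09003417933541386 turn [-0.    -0.003 -0.005] rows>= 0.029485848133299013
```

```bash
python3 -m jog '[-0.25,0,0.17,0,0,0,-0.17,0,0.12,0,0,0,0,0,0,0,0,0]' >/dev/null
python3 -c "from h import *;st()"
python3 -m jog '[-0.17,0,0.12,0,0,0,0,0,0,0,0,0]' >/dev/null
python3 -c "from h import *;st()"
```

```text
t 27.32 p [0.555 0.067 0.075] toolx yaw 1.4789620203425318 toolz [ 0.069  0.824 -0.562] F [ 0.994  0.105 -1.115] T [-0.641 -0.091 -0.046] gap 0.6384680100110377 gf 49.99868452548981 q [-0.463  0.805  1.685  0.921  1.307 -0.942]
t 27.57 p [0.555 0.068 0.074] toolx yaw 1.4808746751893465 toolz [ 0.07   0.826 -0.56 ] F [-0.735 -0.035  8.322] T [0.672 0.039 0.17 ] gap 0.637073919938748 gf 49.99811410903931 q [-0.463  0.807  1.685  0.923  1.308 -0.946]
```

```bash
python3 -m jog '[0,0,0,0,0,0,0,0,0,0,0,0,0,0,0,0,0,0,0,0,0,0,0,0,0,0,0,0,0,0]' 0.9
python3 -m jog '[0,0,-2,0,0,0,0,0,-4,0,0,0,2,0,-4,0,0,0,3,0,-4,0,0,0,0,0,0,0,0,0]'
python3 - <<'E'
from h import *
st(); snap('side','d11'); snap('scene','s11')
for f in('d11','s11'):
    c=load(f)
    # points on grid in region of slots: collect depth pts in rack box
    H,W=c['d'].shape; P=[]
    for v in range(150,300):
        for u in range(190,400):
            if c['d'][v,u]>0:
                p=dep(c,u,v)
                if .50<p[0]<.61 and -.06<p[1]<.115 and .055<p[2]<.14: P.append(p)
    P=np.array(P); print(f,len(P)); 
    if len(P): print(P.min(0),P.max(0),np.median(P,0),np.percentile(P,[5,95],axis=0))
E
```

```text
time: 28.2
eef_pos: [0.5545, 0.0673, 0.0726]
tcp_rot: [-1.716, -1.571, -0.905]
force: [0.1, 0.5, 0.0]
finger_gap: 0.899
gripper_force: 0.0
time: 28.82
eef_pos: [0.5486, -0.023, 0.1963]
tcp_rot: [-1.72, -1.577, -0.91]
force: [-0.0, 0.2, -0.6]
finger_gap: 0.897
gripper_force: 0.0
t 28.82 p [ 0.549 -0.023  0.196] toolx yaw 1.487566389133261 toolz [ 0.075  0.821 -0.566] F [-0.037  0.167 -0.64 ] T [-0.49  -0.048  0.03 ] gap 0.8971055710265937 gf 0.0 q [-0.604  0.648  1.547  0.802  1.568 -0.791]
d11 187
[0.524 0.078 0.055] [0.585 0.092 0.106] [0.552 0.087 0.086] [[0.526 0.08  0.059]
 [0.581 0.091 0.102]]
s11 215
[0.52  0.072 0.055] [0.588 0.115 0.107] [0.559 0.078 0.081] [[0.525 0.074 0.057]
 [0.584 0.083 0.1  ]]
```

```bash
cat > pan.py <<'E'
from h import *
def find(f,xr=(.30,.72),yr=(-.48,-.08)):
    c=load(f); m=(c['im'].max(2)<60).astype(np.uint8); H,W=m.shape
    n,l,s,ce=cv2.connectedComponentsWithStats(m)
    for i in range(1,n):
        if not 150<s[i,4]<12000: continue
        p=onz(c,*ce[i],.008)
        if not(xr[0]<p[0]<xr[1] and yr[0]<p[1]<yr[1]): continue
        vs,us=np.nonzero(l==i); X=np.array([onz(c,u,v,.008)[:2] for u,v in zip(us,vs)],np.float32)
        r=cv2.minAreaRect(X*1000); b=cv2.boxPoints(r)/1000; e=b[1]-b[0]; g=b[2]-b[1]; L=e if np.linalg.norm(e)>np.linalg.norm(g) else g
        print(f,'px',ce[i],'centre',np.round(np.array(r[0])/1000,4),'size',np.round(r[1],0),'yaw',round(float(np.arctan2(L[1],L[0])%np.pi),3),'z',round(float(np.median([dep(c,u,v)[2] for u,v in zip(us[::7],vs[::7])])),3))
E
python3 -c "
from pan import *
for f in('scene0','side0','s11','d11'):find(f)"
```

```text
scene0 px [156.888 246.783] centre [ 0.426 -0.217] size [90. 67.] yaw 1.512 z 0.007
scene0 px [182.771 271.812] centre [ 0.567 -0.212] size [65. 91.] yaw 1.651 z 0.007
scene0 px [139.797 289.846] centre [ 0.567 -0.333] size [91. 64.] yaw 1.558 z 0.006
side0 px [356.076 157.353] centre [ 0.564 -0.328] size [90. 57.] yaw 1.534 z 0.009
side0 px [336.867 178.442] centre [ 0.565 -0.205] size [58. 90.] yaw 1.64 z 0.01
side0 px [374.596 196.733] centre [ 0.421 -0.211] size [90. 57.] yaw 1.495 z 0.007
s11 px [157.081 246.596] centre [ 0.425 -0.217] size [92. 70.] yaw 1.515 z 0.008
s11 px [139.784 289.851] centre [ 0.567 -0.333] size [91. 65.] yaw 1.558 z 0.007
d11 px [337.731 153.552] centre [ 0.649 -0.294] size [251. 122.] yaw 0.249 z 0.256
```

```bash
python3 -c "
from h import *
go([.565,-.26,.2],yawR(1.556,-.6))"
python3 -m jog '[0,0,0,0,-0.157,0,0,0,0,0,-0.157,0,0,0,0,0,-0.157,0,0,0,0,0,-0.157,0,0,0,0,0,-0.157,0]' 1 >/dev/null
python3 -m jog '[0,0,0,0,-0.157,0,-5,0,0,0,0,0,-5,0,0,0,0,0,-5,0,0,0,0,0,-5,0,0,0,0,0]' >/dev/null
python3 -m jog '[-4,0,0,0,0,0,0,0,0,0,-0.157,0,0,0,0,0,-0.157,0,0,0,0,0,-0.157,0,0,0,0,0,-0.157,0]'
python3 -c "
from h import *
st();go([.565,-.26,.12],yawR(1.556,-.6))"
```

```text
shift cm [-12.754   3.849 -19.933] rows>= 3.8360687359530243 turn [ 0.012 -1.572 -0.08 ] rows>= 8.46093926290478
time: 30.8
eef_pos: [0.5263, -0.2587, 0.1844]
tcp_rot: [1.967, 1.809, -0.614]
force: [-0.8, -0.5, -0.4]
finger_gap: 0.998
gripper_force: 0.0
t 30.8 p [ 0.526 -0.259  0.184] toolx yaw 1.4889358944744053 toolz [-0.052 -0.563 -0.825] F [-0.847 -0.485 -0.403] T [ 0.423 -0.141  0.031] gap 0.9979922615422037 gf 0.0 q [-0.303  0.499  1.611 -0.707  1.018  0.16 ]
shift cm [3.792 3.895 5.181] rows>= 1.2014782155277473 turn [-0.044  0.001 -0.055] rows>= 0.3789962129266712
```

```bash
python3 -m jog '[1.9,1.95,2.6,0,0,0,1.9,1.95,2.6,0,0,0,0,0,0,-0.044,0,-0.055,0,0,0,0,0,0,0,0,0,0,0,0]'
python3 -c "
from h import *
st();T=yawR(1.556,-.6);go([.5648,-.3115,.0202],T)"
```

```text
time: 31.42
eef_pos: [0.5653, -0.2602, 0.1206]
tcp_rot: [1.899, 1.866, -0.582]
force: [-0.4, 0.2, 0.5]
finger_gap: 1.0
gripper_force: 0.0
t 31.43 p [ 0.565 -0.26   0.121] toolx yaw 1.552446514327982 toolz [-0.008 -0.562 -0.827] F [-0.392  0.214  0.473] T [ 0.298 -0.064  0.031] gap 0.9996464200940689 gf 0.0 q [-0.292  0.62   1.594 -0.759  0.902  0.203]
shift cm [ 1.394  0.017 11.189] rows>= 1.8040283658997058 turn [-0.    -0.004 -0.003] rows>= 0.025114955196261612
```

```bash
python3 -m jog '[1.39,0,3.2,0,-0.004,-0.003,0,0,3.2,0,0,0,0,0,3,0,0,0,0,0,1.75,0,0,0,0,0,0,0,0,0]'
python3 -c "from h import *;st()"
python3 -m jog '[0,0,0,0,0,0,0,0,0,0,0,0,0,0,0,0,0,0,0,0,0,0,0,0,0,0,0,0,0,0]' 0.3 50
python3 -c "from h import *;st()"
python3 -m jog '[-0.6,0,-0.8,0,0,0,-2,0,-2.9,0,0,0,-2.6,0,-3.8,0,0,0,-2.6,0,-3.8,0,0,0,-1.2,0,-1.8,0,0,0]'
python3 -c "from pan import *;st();snap('scene','s12');find('s12')"
```

```text
time: 32.05
eef_pos: [0.5648, -0.3121, 0.0206]
tcp_rot: [1.894, 1.866, -0.586]
force: [-0.8, 0.2, -0.2]
finger_gap: 1.002
gripper_force: 0.0
t 32.05 p [ 0.565 -0.312  0.021] toolx yaw 1.555950488088208 toolz [-0.008 -0.565 -0.825] F [-0.779  0.181 -0.25 ] T [ 0.405 -0.166  0.004] gap 1.0023696824360384 gf 0.0 q [-0.376  0.786  1.616 -0.913  0.732  0.337]
time: 32.67
eef_pos: [0.5651, -0.3115, 0.0211]
tcp_rot: [1.893, 1.867, -0.585]
force: [-0.7, 1.5, 2.8]
finger_gap: 0.63
gripper_force: 50.0
t 32.67 p [ 0.565 -0.311  0.021] toolx yaw 1.5567996898092198 toolz [-0.007 -0.565 -0.825] F [-0.685  1.539  2.848] T [ 0.345 -0.041 -0.024] gap 0.6301709792622634 gf 50.0103485584259 q [-0.375  0.785  1.616 -0.913  0.731  0.336]
time: 33.3
eef_pos: [0.5656, -0.3121, 0.1835]
tcp_rot: [1.892, 1.864, -0.582]
force: [0.3, -0.9, -0.9]
finger_gap: 0.629
gripper_force: 50.0
t 33.3 p [ 0.566 -0.312  0.184] toolx yaw 1.5541010622528575 toolz [-0.004 -0.566 -0.824] F [ 0.306 -0.922 -0.908] T [ 0.36  -0.104 -0.036] gap 0.6293346096899134 gf 49.987499713897705 q [-0.376  0.556  1.51  -0.699  0.963  0.017]
s12 px [157.033 246.806] centre [ 0.426 -0.217] size [91. 67.] yaw 1.512 z 0.008
```

```bash
python3 -m jog '[0,0,0,0,0.157,0,0,0,0,0,0.157,0,0,0,0,0,0.157,0,0,0,0,0,0.157,0,0,0,0,0,0.157,0]' >/dev/null
python3 -m jog '[0,0,0,0,0.157,0,0,0,0,0,0.157,0,0,0,0,0,0.157,0,0,0,0,0,0.157,0,0,0,0,0,0.157,0]' >/dev/null
python3 -m jog '[0,0,0,0,0,0,0,0,0,0,0,0]'
python3 -c "
from h import *
st();T=yawR(1.487,.971);go([.5521,.0322,.17],T)"
```

```text
time: 34.85
eef_pos: [0.5651, -0.3117, 0.1799]
tcp_rot: [-1.652, -1.63, -0.867]
force: [-0.1, -1.0, -0.5]
finger_gap: 0.629
gripper_force: 50.0
t 34.85 p [ 0.565 -0.312  0.18 ] toolx yaw 1.5585044199054252 toolz [ 0.012  0.823 -0.568] F [-0.068 -0.961 -0.541] T [-0.563 -0.142  0.018] gap 0.628641081757876 gf 49.99115824699402 q [-0.88   1.021  0.792  0.649  2.062 -0.777]
shift cm [18.721 -1.763 28.841] rows>= 5.508627443927639 turn [-0.058  0.005  0.041] rows>= 0.37899036652845786
```

```bash
python3 -m jog '[2.7,-0.25,4.1,0,0,0,2.7,-0.25,4.1,0,0,0,2.7,-0.25,4.1,0,0,0,2.7,-0.25,4.1,0,0,0,2.7,-0.25,4.1,0,0,0]' >/dev/null
python3 -m jog '[2.6,-0.25,4.1,0,0,0,2.6,-0.25,4.2,0,0,0,0,0,0,-0.058,0.005,0.041,0,0,0,0,0,0,0,0,0,0,0,0]'
python3 -c "
from h import *
st();T=yawR(1.487,.971);go([.5521,.0322,.1],T)"
```

```text
time: 36.1
eef_pos: [0.5524, 0.0314, 0.1721]
tcp_rot: [-1.713, -1.578, -0.907]
force: [0.7, -0.8, 0.3]
finger_gap: 0.631
gripper_force: 50.0
t 36.1 p [0.552 0.031 0.172] toolx yaw 1.4909027917274207 toolz [ 0.07   0.823 -0.563] F [ 0.681 -0.777  0.304] T [-0.621 -0.049 -0.006] gap 0.631221439658586 gf 49.99109208583832 q [-0.52   0.659  1.618  0.852  1.471 -0.807]
shift cm [-5.908 -0.052  4.128] rows>= 1.1531841454453429 turn [ 0.001 -0.001  0.002] rows>= 0.014417685262384265
```

```bash
python3 -m jog '[-2,-0.05,1.4,0,0,0,-2,0,1.4,0,0,0,-1.9,0,1.33,0,0,0,0,0,0,0,0,0,0,0,0,0,0,0]' >/dev/null
python3 -c "from h import *;st()"
python3 -m jog '[-0.4,0,0.28,0,0,0,-0.4,0,0.28,0,0,0,0,0,0,0,0,0]' >/dev/null
python3 -c "from h import *;st()"
python3 -m jog '[-0.4,0,0.28,0,0,0,-0.4,0,0.28,0,0,0,0,0,0,0,0,0]' >/dev/null
python3 -c "from h import *;st()"
python3 -m jog '[-0.25,0,0.17,0,0,0,-0.17,0,0.12,0,0,0,0,0,0,0,0,0]' >/dev/null
python3 -c "from h import *;st()"
```

```text
t 36.73 p [0.552 0.032 0.1  ] toolx yaw 1.486867490447536 toolz [ 0.07   0.824 -0.562] F [-0.349 -0.702 -1.115] T [-0.621  0.021  0.027] gap 0.628472820202725 gf 49.991095662117004 q [-0.52   0.773  1.651  0.871  1.376 -0.918]
t 37.1 p [0.551 0.033 0.089] toolx yaw 1.4845145941604758 toolz [ 0.069  0.825 -0.561] F [ 0.334  0.021 -1.309] T [-0.558 -0.09  -0.013] gap 0.6321709301128875 gf 49.99137282371521 q [-0.519  0.79   1.655  0.874  1.363 -0.933]
t 37.48 p [0.551 0.033 0.079] toolx yaw 1.4836696586529285 toolz [ 0.069  0.825 -0.561] F [-0.644 -0.054  0.028] T [-0.607 -0.002 -0.074] gap 0.6264618794028795 gf 49.991989731788635 q [-0.519  0.807  1.657  0.877  1.351 -0.947]
t 37.85 p [0.552 0.033 0.074] toolx yaw 1.4846624117234846 toolz [ 0.069  0.825 -0.561] F [ 0.009 -0.361 -1.01 ] T [-0.604 -0.064  0.021] gap 0.6267428104710423 gf 49.99205946922302 q [-0.519  0.815  1.657  0.879  1.345 -0.954]
```

Seating the panel, releasing it and retreating.

```bash
python3 -m jog '[-0.17,0,0.12,0,0,0,0,0,0,0,0,0]' >/dev/null
python3 -c "from h import *;st()"
python3 -m jog '[0,0,0,0,0,0,0,0,0,0,0,0,0,0,0,0,0,0,0,0,0,0,0,0,0,0,0,0,0,0]' 0.9
python3 -m jog '[0,0,-2,0,0,0,0,0,-4,0,0,0,2,0,-4,0,0,0,3,0,-4,0,0,0,0,0,0,0,0,0]'
cat >> pan.py <<'E'
def rack():
    snap('side','dr'); snap('scene','sr'); o=np.array([.552,.031]); ux=np.array([np.cos(1.487),np.sin(1.487)])
    for f in('dr','sr'):
        c=load(f); P=np.array([dep(c,u,v) for v in range(150,300) for u in range(190,400) if c['d'][v,u]>0])
        s=(P[:,:2]-o)@ux; w=(P[:,:2]-o)@np.array([-ux[1],ux[0]])
        for i,k in enumerate((-.051,-.017,.017,.051)):
            m=(abs(s-k)<.014)&(abs(w)<.038)&(P[:,2]>.055)&(P[:,2]<.14)
            if m.sum()>5: print(f,'slot',i+1,m.sum(),'s-k',np.percentile(s[m]-k,[5,50,95]),'w',np.percentile(w[m],[2,98]),'top',np.percentile(P[m,2],[90,97]))
E
python3 -c "from pan import *;st();rack();go([.42,-.31,.2],yawR(1.505,.785))"
```

```text
t 38.1 p [0.552 0.033 0.073] toolx yaw 1.4861919737406848 toolz [ 0.07   0.825 -0.56 ] F [-2.085 -0.94   4.195] T [ 0.155 -0.007  0.235] gap 0.6296324014642005 gf 49.98515009880066 q [-0.519  0.818  1.657  0.88   1.344 -0.958]
time: 38.72
eef_pos: [0.5516, 0.0331, 0.0723]
tcp_rot: [-1.713, -1.573, -0.907]
force: [-0.1, 0.2, -0.7]
finger_gap: 0.903
gripper_force: 0.0
time: 39.35
eef_pos: [0.5453, -0.0573, 0.1959]
tcp_rot: [-1.717, -1.579, -0.912]
force: [-0.5, 0.6, 0.3]
finger_gap: 0.901
gripper_force: 0.0
t 39.35 p [ 0.545 -0.057  0.196] toolx yaw 1.4929761966258848 toolz [ 0.075  0.822 -0.565] F [-0.489  0.645  0.319] T [-0.536 -0.066 -0.025] gap 0.900600730219996 gf 0.0 q [-0.654  0.669  1.505  0.773  1.613 -0.808]
dr slot 3 196 s-k [-0.     0.006  0.009] w [-0.029  0.032] top [0.101 0.104]
dr slot 4 191 s-k [-0.001  0.005  0.008] w [-0.027  0.031] top [0.1   0.103]
sr slot 3 204 s-k [-0.006 -0.003  0.004] w [-0.029  0.032] top [0.099 0.101]
sr slot 4 195 s-k [-0.007 -0.004  0.003] w [-0.03   0.033] top [0.099 0.102]
shift cm [-14.272 -10.184 -22.274] rows>= 4.535382390975642 turn [ 0.015 -0.188 -0.013] rows>= 1.01828664848019
```

```bash
python3 -m jog '[-2.9,-2,-4.4,0,0,0,-2.9,-2,-4.4,0,0,0,-2.9,-2,-4.4,0,0,0,-2.9,-2,-4.4,0,0,0,-2.9,-2,-4.4,0,0,0]' 1 >/dev/null
python3 -m jog '[0,0,0,0.015,-0.093,-0.013,0,0,0,0,-0.093,0,0,0,0,0,0,0,0,0,0,0,0,0]'
python3 -c "
from h import *
st();T=yawR(1.504,.785);go([.4176,-.299,.0835],T)"
```

```text
time: 40.58
eef_pos: [0.4221, -0.3079, 0.1952]
tcp_rot: [-1.82, -1.706, -0.76]
force: [-0.4, -0.0, 0.6]
finger_gap: 0.999
gripper_force: 0.0
t 40.58 p [ 0.422 -0.308  0.195] toolx yaw 1.505603326408187 toolz [ 0.045  0.71  -0.703] F [-0.366 -0.049  0.553] T [-0.407 -0.083 -0.026] gap 0.9986959520853268 gf 0.0 q [-1.022  0.714  1.282  0.435  1.814 -1.   ]
shift cm [-7.342 -0.503  8.463] rows>= 1.7944164702250591 turn [-0.002 -0.007  0.001] rows>= 0.03774072758466094
```

```bash
python3 -m jog '[-3.67,-0.25,4.23,0,-0.007,0,-3.67,-0.25,4.23,0,0,0,0,0,0,0,0,0,0,0,0,0,0,0]' >/dev/null
python3 -c "
from pan import *
st();T=yawR(1.504,.785);go([.4221,-.2353,.0199],T);snap('scene','s13');find('s13');snap('side','d13');find('d13');snap('wrist','w13');find('w13')"
```

```text
t 41.08 p [ 0.418 -0.301  0.085] toolx yaw 1.5070210014771674 toolz [ 0.047  0.703 -0.71 ] F [0.487 0.217 0.857] T [-0.401 -0.087  0.   ] gap 1.0001149331365529 gf 0.0 q [-1.02   0.829  1.388  0.42   1.602 -1.092]
shift cm [ 0.043 -0.064  9.268] rows>= 1.482865932099484 turn [-0.     0.003  0.002] rows>= 0.020068427797805197
s13 px [156.818 246.776] centre [ 0.426 -0.217] size [90. 67.] yaw 1.512 z 0.007
d13 px [374.619 196.684] centre [ 0.422 -0.211] size [89. 57.] yaw 1.495 z 0.009
w13 px [273.27  203.552] centre [ 0.422 -0.215] size [91. 60.] yaw 1.507 z 0.008
```

```bash
python3 -m jog '[0,-0.1,3,0,0,0,0,0,3,0,0,0,0,0,2.3,0,0,0,0,0,0.9,0,0,0,0,0,0,0,0,0]' >/dev/null
python3 -c "from h import *;st()"
python3 -m jog '[0,0,0,0,0,0,0,0,0,0,0,0,0,0,0,0,0,0,0,0,0,0,0,0,0,0,0,0,0,0]' 0.3 50
python3 -c "from h import *;st()"
```

```text
t 41.85 p [ 0.422 -0.236  0.02 ] toolx yaw 1.5078134849109297 toolz [ 0.047  0.702 -0.71 ] F [-0.605 -0.059  0.659] T [-0.334 -0.063 -0.026] gap 1.0028430350095439 gf 0.14050175308511825 q [-0.959  0.867  1.558  0.465  1.394 -1.141]
time: 42.48
eef_pos: [0.4212, -0.2357, 0.0192]
tcp_rot: [-1.827, -1.713, -0.754]
force: [-0.3, -1.0, 4.4]
finger_gap: 0.635
gripper_force: 50.5
t 42.48 p [ 0.421 -0.236  0.019] toolx yaw 1.5066526543051688 toolz [ 0.046  0.703 -0.71 ] F [-0.299 -0.991  4.367] T [-0.081 -0.012  0.037] gap 0.6353485037093677 gf 50.50087487557903 q [-0.959  0.868  1.558  0.465  1.394 -1.141]
```

```bash
python3 -m jog '[0.7,0,-0.7,0,0,0,2.5,0,-2.5,0,0,0,3,0,-3,0,0,0,3,0,-3,0,0,0,3,0,-3,0,0,0]' >/dev/null
python3 -m jog '[0,0,0,0,-0.157,0,0,0,0,0,-0.157,0,0,0,0,0,-0.157,0,0,0,0,0,-0.157,0,0,0,0,0,-0.157,0]'
python3 -c "from pan import *;st();snap('scene','s14');find('s14')"
python3 -m jog '[0,0,0,0,0,0.18,0,0,0,0,0,0.18,0,0,0,0,0,0.18,0,0,0,0,0,0.18,0,0,0,0,0,0.18]' >/dev/null
python3 -m jog '[0,0,0,0,0,0.18,0,0,0,0,0,0.18,0,0,0,0,0,0.18,0,0,0,0,0,0.18,0,0,0,0,0,0.18]' >/dev/null
python3 -m jog '[0,0,0,0,0,0.18,0,0,0,0,0,0.18,0,0,0,0,0,0.18,0,0,0,0,0,0.18,0,0,0,0,0,0.18]' >/dev/null
python3 -m jog '[0,0,0,0,0,0.18,0,0,0,0,0,0.18,0,0,0,0,0,0.08,0,0,0,0,0,0,0,0,0,0,0,0]' >/dev/null
python3 -c "from h import *;st()"
```

```text
time: 43.72
eef_pos: [0.4211, -0.2348, 0.1923]
tcp_rot: [2.287, 2.143, -0.008]
force: [-0.1, 0.1, -1.0]
finger_gap: 0.635
gripper_force: 50.0
t 43.73 p [ 0.421 -0.235  0.192] toolx yaw 1.5057452159960885 toolz [ 0.002 -0.009 -1.   ] F [-0.138  0.071 -1.012] T [ 0.012 -0.078 -0.029] gap 0.6348195630802875 gf 49.99242603778839 q [-0.664  0.312  1.722 -0.007  1.1   -0.596]
t 46.27 p [ 0.421 -0.235  0.191] toolx yaw -1.6326937219213478 toolz [ 0.    -0.003 -1.   ] F [ 0.446 -0.383 -1.095] T [ 0.117 -0.044  0.013] gap 0.6338031755242567 gf 49.99464511871338 q [-0.667  0.315  1.72  -0.002  1.104  2.538]
```

```bash
python3 -m jog '[0,0,0,0,-0.157,0,0,0,0,0,-0.157,0,0,0,0,0,-0.157,0,0,0,0,0,-0.157,0,0,0,0,0,-0.157,0]' >/dev/null
python3 -m jog '[0,0,0,0,0,0,0,0,0,0,0,0]'
python3 -c "
from h import *
st();T=yawR(1.487+np.pi,-.785);go([.5494,-.0007,.175],T)"
```

```text
time: 47.15
eef_pos: [0.4212, -0.2348, 0.1916]
tcp_rot: [-1.701, 1.81, 0.697]
force: [0.2, -0.1, -0.2]
finger_gap: 0.636
gripper_force: 50.0
t 47.15 p [ 0.421 -0.235  0.192] toolx yaw -1.632291736719993 toolz [ 0.045  0.701 -0.712] F [ 0.224 -0.124 -0.187] T [-0.366  0.02   0.027] gap 0.6356713928718168 gf 49.99673366546631 q [-0.957  0.618  1.474  0.46   1.691  2.149]
shift cm [-16.026 -11.326  18.161] rows>= 4.278117218854514 turn [ 0.014 -0.006  0.016] rows>= 0.11845971034421972
```

```bash
python3 -m jog '[-3.2,-2.26,3.63,0,0,0,-3.2,-2.26,3.63,0,0,0,-3.2,-2.26,3.63,0,0,0,-3.2,-2.26,3.63,0,0,0,-3.2,-2.26,3.63,0,0,0]' >/dev/null
python3 -m jog '[0,0,0,0.014,-0.006,0.016,0,0,0,0,0,0,0,0,0,0,0,0]'
python3 -c "
from h import *
st();T=yawR(1.487+np.pi,-.785);go([.5494,-.0007,.103],T)"
```

```text
time: 48.15
eef_pos: [0.549, -0.0019, 0.1759]
tcp_rot: [-1.673, 1.822, 0.693]
force: [-0.5, 0.3, -1.0]
finger_gap: 0.634
gripper_force: 50.0
t 48.15 p [ 0.549 -0.002  0.176] toolx yaw -1.655472970293488 toolz [ 0.061  0.705 -0.706] F [-0.454  0.341 -1.007] T [-0.411 -0.011 -0.033] gap 0.6339440680449397 gf 49.99671757221222 q [-0.517  0.591  1.587  0.709  1.41   2.427]
shift cm [ 5.075 -0.022  5.24 ] rows>= 1.167185800710561 turn [-0.001  0.001 -0.001] rows>= 0.010656484049858788
```

```bash
python3 -m jog '[1.7,-0.02,1.75,0,0,0,1.7,0,1.75,0,0,0,1.68,0,1.74,0,0,0,0,0,0,0,0,0]' >/dev/null
python3 -c "from h import *;st()"
python3 -m jog '[0.36,0,0.36,0,0,0,0.36,0,0.36,0,0,0,0,0,0,0,0,0]' >/dev/null
python3 -c "from h import *;st()"
python3 -m jog '[0.36,0,0.36,0,0,0,0.36,0,0.36,0,0,0,0,0,0,0,0,0]' >/dev/null
python3 -c "from h import *;st()"
python3 -m jog '[0.2,0,0.2,0,0,0,0.15,0,0.15,0,0,0,0,0,0,0,0,0]' >/dev/null
python3 -c "from h import *;st()"
```

```text
t 48.65 p [ 0.549 -0.001  0.101] toolx yaw -1.6604739006909965 toolz [ 0.058  0.707 -0.705] F [-0.085 -1.362  0.237] T [-0.411 -0.048 -0.044] gap 0.6384046933597234 gf 49.99656021595001 q [-0.516  0.699  1.637  0.733  1.293  2.324]
t 49.02 p [0.549 0.    0.092] toolx yaw -1.6558794459336026 toolz [ 0.059  0.706 -0.706] F [ 0.288  0.781 -0.617] T [-0.376 -0.043 -0.006] gap 0.6371738019296358 gf 49.99653160572052 q [-0.514  0.713  1.641  0.738  1.278  2.309]
t 49.4 p [0.549 0.    0.082] toolx yaw -1.656910254179745 toolz [ 0.059  0.706 -0.705] F [ 0.628  0.444 -1.124] T [-0.493  0.082  0.01 ] gap 0.6347729803894505 gf 49.99670326709747 q [-0.514  0.731  1.646  0.742  1.262  2.295]
t 49.77 p [0.55  0.001 0.078] toolx yaw -1.6556661905327954 toolz [ 0.06   0.707 -0.704] F [-0.518 -0.154  4.811] T [ 0.362  0.146 -0.   ] gap 0.6289569328036639 gf 49.98614430427551 q [-0.514  0.737  1.647  0.746  1.257  2.288]
```

```bash
python3 -m jog '[0,0,0,0,0,0,0,0,0,0,0,0,0,0,0,0,0,0,0,0,0,0,0,0,0,0,0,0,0,0]' 0.9
python3 -m jog '[0,0,-2,0,0,0,0,0,-4,0,0,0,-1,0,-4,0,0,0,-3,0,-4,0,0,0,0,0,0,0,0,0]'
python3 -c "
from pan import *
st();rack();go([.43,-.1,.26],yawR(1.5))"
```

```text
time: 50.4
eef_pos: [0.5493, 0.0003, 0.077]
tcp_rot: [-1.673, 1.821, 0.696]
force: [-0.5, -0.1, 0.4]
finger_gap: 0.901
gripper_force: 0.0
time: 51.02
eef_pos: [0.5447, -0.0729, 0.2084]
tcp_rot: [-1.675, 1.821, 0.684]
force: [0.4, 0.2, 0.1]
finger_gap: 0.903
gripper_force: 0.0
t 51.02 p [ 0.545 -0.073  0.208] toolx yaw -1.6499935878441063 toolz [ 0.066  0.703 -0.709] F [0.378 0.226 0.14 ] T [-0.335  0.051  0.018] gap 0.9025068914669182 gf 0.0 q [-0.625  0.588  1.481  0.654  1.546  2.42 ]
dr slot 2 194 s-k [0.    0.005 0.009] w [-0.03   0.031] top [0.1   0.102]
dr slot 3 198 s-k [-0.001  0.006  0.009] w [-0.028  0.032] top [0.1   0.101]
dr slot 4 186 s-k [-0.001  0.005  0.008] w [-0.028  0.031] top [0.101 0.104]
sr slot 2 202 s-k [-0.006 -0.004  0.001] w [-0.03   0.029] top [0.1   0.101]
sr slot 3 198 s-k [-0.006 -0.003  0.003] w [-0.029  0.029] top [0.099 0.101]
sr slot 4 194 s-k [-0.006 -0.004  0.002] w [-0.03   0.031] top [0.099 0.101]
shift cm [-1.202 11.045 -6.612] rows>= 2.0686686151008917 turn [1.198 0.009 2.89 ] rows>= 16.819667773678695
```

All three panels are seated, with their tops at 0.100 m. Next I'll bring the tool upright, turn it and return to the key.

```bash
python3 -m jog '[0,0,-2,0,0.157,0,0,0,-2,0,0.157,0,0,0,-2,0,0.157,0,0,0,0,0,0.157,0,0,0,0,0,0.157,0]' 0.7 >/dev/null
python3 -m jog '[0,0,0,0,0,-0.18,0,0,0,0,0,-0.18,0,0,0,0,0,-0.18,0,0,0,0,0,-0.18,0,0,0,0,0,-0.18]' >/dev/null
python3 -m jog '[0,0,0,0,0,-0.18,0,0,0,0,0,-0.18,0,0,0,0,0,-0.18,0,0,0,0,0,-0.18,0,0,0,0,0,-0.18]' >/dev/null
python3 -m jog '[0,0,0,0,0,-0.18,0,0,0,0,0,-0.18,0,0,0,0,0,-0.18,0,0,0,0,0,-0.18,0,0,0,0,0,-0.18]' >/dev/null
python3 -m jog '[0,0,0,0,0,-0.18,0,0,0,0,0,-0.18,0,0,0,0,0,-0.08,0,0,0,0,0,0,0,0,0,0,0,0]' >/dev/null
python3 -c "from h import *;st();go([.445,.265,.262],yawR(1.509))"
```

```text
t 54.25 p [ 0.54  -0.105  0.252] toolx yaw 1.483240492213721 toolz [-0.002  0.003 -1.   ] F [ 0.437 -0.129 -0.418] T [ 0.019 -0.114 -0.002] gap 0.6983249418756553 gf 0.0 q [-0.333  0.384  1.438  0.002  1.322 -0.246]
shift cm [ 36.064 -12.731  -0.912] rows>= 6.120978368390037 turn [-0.002 -0.003 -0.026] rows>= 0.13986526179641104
```

```bash
python3 -m jog '[5.1,-1.8,-0.13,0,0,0,5.1,-1.8,-0.13,0,0,0,5.1,-1.8,-0.13,0,0,0,5.1,-1.8,-0.13,0,0,0,5.1,-1.8,-0.13,0,0,0]' >/dev/null
python3 -m jog '[5.1,-1.8,-0.13,0,0,0,5.1,-1.9,-0.13,0,0,0,0,0,0,0,0,-0.026,0,0,0,0,0,0,0,0,0,0,0,0]' >/dev/null
python3 - <<'E'
from h import *
st();go([.445,.265,.0915],yawR(1.509)); snap('wrist','w15'); c=load('w15')
m=(c['im'].max(2)<45)&(np.arange(420)[:,None]<245); P=np.array([dep(c,u,v) for v,u in zip(*np.nonzero(m))])
P=P[(abs(P[:,2]-.105)<.006)&(abs(P[:,0]-.446)<.07)&(abs(P[:,1]-.265)<.07)]; print(len(P),np.median(P[:,2]))
r=cv2.minAreaRect((P[:,:2]*1000).astype(np.float32)); b=cv2.boxPoints(r); e,g=b[1]-b[0],b[2]-b[1]; L=e if e@e>g@g else g
print(r[0],r[1],np.arctan2(L[1],L[0])%np.pi)
E
```

```text
t 55.5 p [0.445 0.26  0.262] toolx yaw 1.5084284881263537 toolz [-0.001  0.002 -1.   ] F [ 0.614  0.111 -0.808] T [-0.03  -0.1    0.027] gap 0.696047757582171 gf 0.0 q [0.378 0.31  1.518 0.002 1.313 0.44 ]
shift cm [ 0.462 -0.032 17.079] rows>= 2.7336075563832667 turn [-0.001 -0.002 -0.001] rows>= 0.013093664174267569
2034 0.1044966077443307
(445.3808288574219, 263.4076232910156) (78.12248229980469, 19.4727840423584) 1.5131251
```

```bash
python3 -m jog '[0.37,0,4,0,0,0,0,0,4,0,0,0,0,0,4,0,0,0,0,0,3,0,0,0,0,0,2.05,0,0,0]' >/dev/null
python3 -m jog '[0,0,0,0,0,0,0,0,0,0,0,0,0,0,0,0,0,0,0,0,0,0,0,0,0,0,0,0,0,0]' 0.1 45
python3 -m jog '[0,0,0,0,0,0,0,0,-3,0,0,0,0,0,-4,0,0,0,0,0,-5,0,0,0,0,0,-4,0,0,0]' >/dev/null
python3 -m jog '[0,0,0,0,0,0,0,0,0,0,0,0]'
python3 - <<'E'
from h import *
st(); go([.5622,.1455,.247],yawR(1.487))
E
```

```text
time: 56.8
eef_pos: [0.445, 0.2654, 0.0923]
tcp_rot: [-2.286, -2.152, -0.003]
force: [-0.0, -0.5, 3.4]
finger_gap: 0.214
gripper_force: 45.0
time: 57.68
eef_pos: [0.4443, 0.2646, 0.2507]
tcp_rot: [-2.285, -2.152, 0.001]
force: [0.1, 0.5, -1.9]
finger_gap: 0.213
gripper_force: 45.0
t 57.67 p [0.444 0.265 0.251] toolx yaw 1.510767183599531 toolz [-0.003  0.002 -1.   ] F [ 0.077  0.48  -1.943] T [-0.039 -0.049 -0.035] gap 0.21309691421833107 gf 44.99776303768158 q [0.387 0.323 1.533 0.003 1.288 0.447]
shift cm [-11.184  12.487   0.317] rows>= 2.6826041056880046 turn [-0.003 -0.002  0.024] rows>= 0.12890234193366912
```

```bash
python3 -m jog '[-2.75,3.1,0.08,0,0,0,-2.75,3.1,0.08,0,0,0,-2.75,3.1,0.08,0,0,0,-2.8,3.1,0.08,0,0,0,0,0,0,0,0,0.024]' >/dev/null
python3 -m jog '[0,0,0,0,0,0,0,0,0,0,0,0]'
python3 - <<'E'
from h import *
st(); go([.5618,.1465,.2165],yawR(1.485)); rack=0
snap('side','d16'); c=load('d16'); u=[]
E
```

```text
time: 58.55
eef_pos: [0.5612, 0.148, 0.2478]
tcp_rot: [-2.309, -2.126, -0.001]
force: [-0.5, -0.5, -0.4]
finger_gap: 0.215
gripper_force: 45.0
t 58.55 p [0.561 0.148 0.248] toolx yaw 1.4881832175245195 toolz [-0.002  0.003 -1.   ] F [-0.51  -0.516 -0.412] T [ 0.012 -0.103 -0.033] gap 0.2154962834856511 gf 44.99788820743561 q [0.124 0.442 1.358 0.003 1.343 0.206]
shift cm [-0.152  0.082  3.128] rows>= 0.5011956602293266 turn [-0.002 -0.003  0.003] rows>= 0.024868500975177826
```

```bash
python3 -m jog '[-0.15,0.06,1.5,0,0,0,0,0,1.6,0,0,0,0,0,0,0,0,0,0,0,0.3,0,0,0,0,0,0,0,0,0]' >/dev/null
python3 -c "from h import *;st()"
python3 -m jog '[0,0,0.3,0,0,0,0,0,0.2,0,0,0,0,0,0,0,0,0]' >/dev/null
python3 -c "from h import *;st()"
```

```text
t 59.23 p [0.563 0.146 0.215] toolx yaw 1.4867740399255787 toolz [-0.     0.003 -1.   ] F [ 0.942 -0.164 -1.497] T [ 0.004 -0.067 -0.056] gap 0.2096325042077278 gf 44.99775588512421 q [0.12  0.468 1.41  0.003 1.263 0.203]
t 59.6 p [0.563 0.146 0.209] toolx yaw 1.486695225377046 toolz [-0.001  0.003 -1.   ] F [-0.232  1.33  -1.523] T [ 0.156 -0.11  -0.032] gap 0.2174479629989284 gf 44.997848868370056 q [0.12  0.472 1.418 0.003 1.251 0.203]
```

```bash
python3 -m jog '[0,0,0.3,0,0,0,0,0,0.3,0,0,0,0,0,0.1,0,0,0,0,0,0,0,0,0]' >/dev/null
python3 -c "from h import *;st()"
python3 -m jog '[0,0,0,0,0,0.12,0,0,0,0,0,0.12,0,0,0,0,0,0.12,0,0,0,0,0,0.12,0,0,0,0,0,0.12]' >/dev/null
python3 -m jog '[0,0,0,0,0,0.12,0,0,0,0,0,0.12,0,0,0,0,0,0.12,0,0,0,0,0,0.12,0,0,0,0,0,0.12]' >/dev/null
python3 -m jog '[0,0,0,0,0,0.12,0,0,0,0,0,0.12,0,0,0,0,0,0.12,0,0,0,0,0,0,0,0,0,0,0,0]' >/dev/null
python3 -c "from h import *;st()"
```

```text
t 60.1 p [0.562 0.146 0.202] toolx yaw 1.486750347839824 toolz [-0.001  0.003 -1.   ] F [ 0.152  1.398 -2.763] T [ 0.269 -0.083 -0.061] gap 0.2127569901564907 gf 44.997562766075134 q [0.12  0.478 1.429 0.003 1.235 0.203]
t 61.98 p [0.562 0.145 0.202] toolx yaw -0.07103157276047885 toolz [-0.001  0.002 -1.   ] F [ 0.303 -2.226 -1.167] T [-0.493 -0.063 -0.018] gap 0.21411536178839674 gf 44.99827980995178 q [0.12  0.478 1.428 0.002 1.236 1.761]
```

```bash
python3 -m jog '[0,0,0,0,0,0.06,0,0,0,0,0,0.06,0,0,0,0,0,0.03,0,0,0,0,0,0,0,0,0,0,0,0]' >/dev/null
python3 -c "from h import *;st()"
python3 -m jog '[0,0,0,0,0,0.04,0,0,0,0,0,0,0,0,0,0,0,0]' >/dev/null
python3 -c "from h import *;st()"
python3 -m jog '[0,0,0,0,0,0.03,0,0,0,0,0,0,0,0,0,0,0,0]' >/dev/null
python3 -c "from h import *;st()"
```

```text
t 62.6 p [0.562 0.145 0.202] toolx yaw -0.22229907562230408 toolz [-0.001  0.002 -1.   ] F [ 0.138 -4.835 -1.959] T [-1.07   0.175  0.098] gap 0.2147943538144656 gf 45.000463128089905 q [0.12  0.478 1.428 0.002 1.236 1.912]
t 62.98 p [0.562 0.145 0.202] toolx yaw -0.2619708235626073 toolz [-0.001  0.002 -1.   ] F [-0.843 -4.128 -1.029] T [-1.195  0.266  0.067] gap 0.2164758915739564 gf 45.000688433647156 q [0.12  0.478 1.428 0.002 1.236 1.952]
t 63.35 p [0.562 0.145 0.202] toolx yaw -0.2916171230670214 toolz [-0.001  0.002 -1.   ] F [-0.918 -5.067 -1.696] T [-1.213  0.221  0.241] gap 0.21601192275624365 gf 45.02168834209442 q [0.12  0.478 1.428 0.002 1.236 1.982]
```

```bash
python3 -m jog '[0,0,0,0,0,0.02,0,0,0,0,0,0,0,0,0,0,0,0]' >/dev/null
python3 -c "from h import *;st()"
python3 -m jog '[0,0,0,0,0,-0.1,0,0,0,0,0,-0.1,0,0,-1,0,0,0,0,0,-2,0,0,0,0,0,-3,0,0,0]' >/dev/null
python3 -m jog '[0,0,0,0,0,0,0,0,0,0,0,0]'
python3 - <<'E'
from h import *
st(); go([.4455,.264,.262],yawR(-.09)); snap('side','d17'); snap('scene','s17')
for f in('d17','s17'):
    c=load(f); P=np.array([dep(c,u,v) for v in range(150,300) for u in range(190,400) if c['d'][v,u]>0 and c['im'][v,u].min()>60])
    m=(P[:,2]>.104)&(P[:,2]<.122)&(abs(P[:,0]-.553)<.06)&(P[:,1]<.11)&(P[:,1]>-.08); P=P[m]
    k=np.polyfit(P[:,1],P[:,0],1); print(f,m.sum(),'dir yaw',np.arctan2(-1,-k[0]),'want',1.487-np.pi,P.min(0),P.max(0))
E
```

```text
t 63.73 p [0.562 0.145 0.202] toolx yaw -0.31142269877048734 toolz [-0.001  0.002 -1.   ] F [-1.245 -5.336 -1.703] T [-1.306  0.261  0.312] gap 0.21356949664198724 gf 45.05444884300232 q [0.12  0.478 1.429 0.002 1.236 2.002]
time: 64.6
eef_pos: [0.5622, 0.1458, 0.2617]
tcp_rot: [-3.133, 0.179, 0.002]
force: [-0.7, -0.1, -1.8]
finger_gap: 0.218
gripper_force: 45.0
t 64.6 p [0.562 0.146 0.262] toolx yaw -0.11390967254464955 toolz [-0.001  0.003 -1.   ] F [-0.688 -0.132 -1.817] T [-0.011  0.032  0.   ] gap 0.21784987677791653 gf 44.99791502952576 q [0.12  0.433 1.333 0.003 1.376 1.804]
shift cm [-12.936 -10.413   0.026] rows>= 2.656933322304371 turn [-0.003  0.002 -0.024] rows>= 0.1298754547664516
d17 220 dir yaw -1.6701988352307313 want -1.654592653589793 [ 0.538 -0.052  0.104] [0.582 0.109 0.122]
s17 250 dir yaw -1.654265553493089 want -1.654592653589793 [ 0.537 -0.055  0.105] [0.565 0.11  0.119]
```

```bash
python3 -m jog '[-3.2,-2.6,0,0,0,0,-3.2,-2.6,0,0,0,0,-3.2,-2.6,0,0,0,0,-3.25,-2.6,0,0,0,0,0,0,0,0,0,0]' >/dev/null
python3 -c "from h import *;st();go([.4463,.264,.122])"
```

```text
t 65.33 p [0.445 0.265 0.262] toolx yaw -0.11008159915489213 toolz [-0.003  0.003 -1.   ] F [ 0.284  0.175 -1.887] T [0.002 0.047 0.044] gap 0.208593672266709 gf 44.998077750205994 q [0.387 0.315 1.512 0.004 1.316 2.067]
shift cm [ 0.227  0.111 14.005] rows>= 2.2412167126078817 turn [0. 0. 0.] rows>= 0.0
```

```bash
python3 -m jog '[0.1,0.1,4,0,0,0,0,0,4,0,0,0,0,0,3,0,0,0,0,0,3,0,0,0,0,0,0,0,0,0]' >/dev/null
python3 -c "from h import *;st()"
python3 -m jog '[0,0,1.5,0,0,0,0,0,1,0,0,0,0,0,0.4,0,0,0,0,0,0,0,0,0]' >/dev/null
python3 -c "from h import *;st()"
```

```text
t 65.95 p [0.446 0.261 0.12 ] toolx yaw -0.11422756169784379 toolz [-0.006  0.    -1.   ] F [ 0.609 -0.175 -1.223] T [ 0.018  0.084 -0.007] gap 0.2188039696401185 gf 44.997864961624146 q [0.38  0.465 1.71  0.003 0.972 2.063]
t 66.45 p [0.447 0.263 0.094] toolx yaw -0.11323476276617606 toolz [-0.001  0.003 -1.   ] F [-0.21   0.404 -1.202] T [ 0.015 -0.031 -0.018] gap 0.21299564802026655 gf 44.99786853790283 q [0.382 0.503 1.736 0.003 0.902 2.064]
```

```bash
python3 -m jog '[0,0,0.2,0,0,0,0,0,0,0,0,0]'
python3 -m jog '[0,0,0,0,0,0,0,0,0,0,0,0,0,0,0,0,0,0,0,0,0,0,0,0,0,0,0,0,0,0]' 0.7
python3 -m jog '[0,0,-3,0,0,0,0,0,-5,0,0,0,0,0,-5,0,0,0,0,0,-4,0,0,0,0,0,0,0,0,0]' >/dev/null
python3 - <<'E'
from pan import *
st(); snap('wrist','w18'); c=load('w18')
m=(c['im'].max(2)<45)&(np.arange(420)[:,None]<245); P=np.array([dep(c,u,v) for v,u in zip(*np.nonzero(m))])
P=P[(abs(P[:,2]-.105)<.02)&(abs(P[:,0]-.446)<.07)&(abs(P[:,1]-.265)<.07)]; print(len(P),np.percentile(P[:,2],[5,50,95]))
r=cv2.minAreaRect((P[:,:2]*1000).astype(np.float32)); print(r)
k=np.linalg.lstsq(np.c_[P[:,:2],np.ones(len(P))],P[:,2],rcond=None)[0]; print('slope',k)
rack()
for f in('sr','dr'):
  for n,p in(('flask',(212,271)),('f2',(230,305)),('spool',(233,335))):
    if f=='dr': print(n,dep(load(f),*p))
find('sr')
E
```

```text
time: 66.7
eef_pos: [0.4478, 0.263, 0.0924]
tcp_rot: [-3.133, 0.178, -0.001]
force: [-1.7, 0.3, 2.5]
finger_gap: 0.213
gripper_force: 45.0
time: 67.32
eef_pos: [0.4474, 0.2627, 0.0917]
tcp_rot: [-3.134, 0.178, 0.001]
force: [-0.3, 0.8, 0.2]
finger_gap: 0.684
gripper_force: 0.0
t 67.95 p [0.449 0.263 0.265] toolx yaw -0.11322214295529977 toolz [ 0.006  0.005 -1.   ] F [-1.038  0.503 -1.123] T [ 0.024 -0.001 -0.005] gap 0.6959489159217839 gf 0.0 q [0.381 0.313 1.507 0.003 1.315 2.064]
1991 [0.102 0.105 0.106]
((446.4032897949219, 262.8458557128906), (19.861738204956055, 78.80669403076172), 83.2275161743164)
slope [-0.016 -0.003  0.112]
dr slot 1 37 s-k [-0.011  0.001  0.01 ] w [-0.006  0.009] top [0.119 0.122]
dr slot 2 7 s-k [0.003 0.005 0.008] w [-0.009  0.024] top [0.07  0.071]
sr slot 1 49 s-k [-0.013 -0.     0.013] w [-0.008  0.01 ] top [0.117 0.117]
sr slot 2 219 s-k [-0.007 -0.004  0.005] w [-0.03  0.03] top [0.114 0.116]
sr slot 3 219 s-k [-0.007 -0.003  0.007] w [-0.029  0.028] top [0.113 0.115]
sr slot 4 209 s-k [-0.008 -0.004  0.008] w [-0.029  0.028] top [0.114 0.116]
flask [0.609 0.366 0.116]
f2 [0.501 0.419 0.12 ]
spool [0.408 0.51  0.214]
```

The key is upright, with its bar level at 0.105 m. The keeper is closed at its stop, the panels are seated, and the flasks and spool haven't moved. I'm handing the job in.

```bash
python3 -c "from h import *;st();print(bot.close_job())"
```

```text
t 68.1 p [0.447 0.262 0.261] toolx yaw -0.11331307619713336 toolz [-0.003  0.002 -1.   ] F [-0.504 -0.004 -0.802] T [0.021 0.054 0.018] gap 0.7019576804425051 gf 0.0 q [0.381 0.317 1.513 0.003 1.313 2.064]
the job is handed in; nothing more can be done
None
```

I handed the job in at 68 s: all three panels that were present are seated in slots 2–4, the keeper is closed to its stop, the key is upright in its holder, and the flasks and spool are untouched; the hand-in returned no verdict.

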